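# Stack the parts tins, fit the nested lids, lift the dust cover alone

### The job

Build a column on the deep shut tin where it stands: set the shallow shut tin squarely on it, then the open tin of bolts squarely on that, then pick up the nested pair of lids together by the inner lid's upright tab and lower them onto the open tin until both are fully home. Then lift the outer cover alone straight up until its lower edge is above the tab, leaving the inner lid seated and undisturbed so that a drying sachet can be laid on it, and finish while still holding the cover level over the tin. Set things down rather than drop them, do not shift the deep tin, and leave the other things on the counter alone.

Things in the scene. Friction and masses are not known exactly. Their poses are not given: they have to be found in the camera images.
- tin_deep: the deep shut dark steel parts tin, loose, 0.75 kg: a plain box 110 (its x) x 62 (y) x 54 high (z), flat top and bottom; the foot of the column. Origin: centre of its underside
- tin_shut: the shallow shut dark steel parts tin, loose, 0.3 to 0.55 kg: a plain box 110 (x) x 62 (y) x 36 high, flat top and bottom. Origin: centre of its underside
- tin_open: open dark steel tin holding bolts, loose on the counter, 0.25 to 0.5 kg: outside 110 (x) x 62 (y) x 36 high, walls 3, mouth 104 x 56. Origin: centre of its underside; rim at z = 36. The bolts are fixed in it and stay below z = 22
- inner_lid: dark steel inner lid, loose, about 0.2 kg, starts on the counter inside the cover. Plug 97 (x) x 49 (y), z 0 to 10; flange 110 x 62, z 10 to 13; two ribs to z = 19 carry the cover; upright central aluminium tab 24 (x) x 10 (y), z 13 to 68. Seated in the tin, its flange lies on the rim, its origin 26 above the tin's. Origin: centre of the plug's underside
- cover: dark steel outer cover, loose, about 0.14 kg, nested over the inner lid, origin 5 above its. Skirt outside 123 (x) x 75 (y), inside 119 x 71; top face at z = 17; white collar 40 (x) x 26 (y), z 17 to 37, slotted 28 x 14 right through for the tab, which stands 26 above it. Lifting the tab carries both lids; lifting the collar, the cover alone. Origin: centre of the skirt's lower edge
- tab_top (a point): centre of the top of the inner lid's tab (inner lid z = 68); the tab's x is its 24 mm width, y its 10 mm thickness
- collar_top (a point): centre of the top of the cover's collar (cover z = 37); y runs across its 26 mm width
- drill: yellow cordless drill standing on its battery, about 190 long, 225 high; origin: centre of the battery's underside; x points along the chuck; not part of the job
- mallet: mallet with a green cylindrical head 105 long, 62 across, lying on the counter; origin on the counter under the head's centre; the 260 long handle runs to its own -x; not part of the job
- level: aluminium spirit level 400 x 28 x 52 high, standing on its edge; origin: centre of its underside, x along it; not part of the job
- jar: clear glass jar with a hinged steel lid, 94 across, 119 high; origin: centre of its underside; not part of the job
- spanner: flat steel open-ended spanner about 170 long, lying along its x; not part of the job
- tape: grey tape measure, 72 x 66 x 36 high, lying flat; origin: centre of its underside; not part of the job
Mind the look-alikes: they are no part of the job. What is shaped like the tin_open but pink is not meant.

How it is judged:
On the way, in this order (a step that is already met when the one before it is completed fails the run):
1. the shallow shut tin lies squarely on the deep one and is let go (x of tin_shut in the frame of tin_deep between -0.006 and 0.006 m and y of tin_shut in the frame of tin_deep between -0.006 and 0.006 m and z of tin_shut in the frame of tin_deep between 0.0515 and 0.0565 m and angle between the x axis of tin_shut and the x axis of tin_deep, either way round below 0.08 rad and contact force between the fingers and tin_shut below 0.1 N), for 0.2 s.
2. the open tin lies squarely on the shallow shut tin and is let go (x of tin_shut in the frame of tin_deep between -0.006 and 0.006 m and y of tin_shut in the frame of tin_deep between -0.006 and 0.006 m and z of tin_shut in the frame of tin_deep between 0.0515 and 0.0565 m and angle between the x axis of tin_shut and the x axis of tin_deep, either way round below 0.08 rad and x of tin_open in the frame of tin_shut between -0.006 and 0.006 m and y of tin_open in the frame of tin_shut between -0.006 and 0.006 m and z of tin_open in the frame of tin_shut between 0.0335 and 0.0385 m and angle between the x axis of tin_open and the x axis of tin_shut, either way round below 0.08 rad and contact force between the fingers and tin_open below 0.1 N), for 0.2 s.
3. both lids are home on the open tin together: inner lid seated, cover resting on it (x of tin_open in the frame of tin_shut between -0.006 and 0.006 m and y of tin_open in the frame of tin_shut between -0.006 and 0.006 m and z of tin_open in the frame of tin_shut between 0.0335 and 0.0385 m and angle between the x axis of tin_open and the x axis of tin_shut, either way round below 0.08 rad and x of inner_lid in the frame of tin_open between -0.0045 and 0.0045 m and y of inner_lid in the frame of tin_open between -0.0045 and 0.0045 m and z of inner_lid in the frame of tin_open between 0.0235 and 0.0285 m and angle between the z axis of inner_lid and the z axis of tin_open, either way round below 0.05 rad and z of cover in the frame of inner_lid between 0.0025 and 0.0075 m), for 0.2 s.
At the end, for the whole second after the job is handed in: Gripper holds the cover still, level (7 deg), over the tin (30 mm), lower edge above the tab, touching only the fingers; inner lid untouched, seated in the open tin (2.5 mm high, 4.5 mm sideways); open tin on shut tin on deep tin, each within 6 mm and 0.08 rad (x of tin_shut in the frame of tin_deep between -0.006 and 0.006 m and y of tin_shut in the frame of tin_deep between -0.006 and 0.006 m and z of tin_shut in the frame of tin_deep between 0.0515 and 0.0565 m and angle between the x axis of tin_shut and the x axis of tin_deep, either way round below 0.08 rad and x of tin_open in the frame of tin_shut between -0.006 and 0.006 m and y of tin_open in the frame of tin_shut between -0.006 and 0.006 m and z of tin_open in the frame of tin_shut between 0.0335 and 0.0385 m and angle between the x axis of tin_open and the x axis of tin_shut, either way round below 0.08 rad and x of inner_lid in the frame of tin_open between -0.0045 and 0.0045 m and y of inner_lid in the frame of tin_open between -0.0045 and 0.0045 m and z of inner_lid in the frame of tin_open between 0.0235 and 0.0285 m and angle between the z axis of inner_lid and the z axis of tin_open, either way round below 0.05 rad and z of cover in the frame of inner_lid above 0.068 m and horizontal distance between cover and inner_lid below 0.03 m and angle between cover's own z axis and vertical below 0.12 rad and contact force between the fingers and cover above 1 N and contact force between each of cover, the fingers and inner_lid below 0.05 N and contact force between cover and tin_open below 0.05 N and linear speed of cover below 0.03 m/s and linear speed of inner_lid below 0.02 m/s); the arm keeps its last pose, push and grip.
It fails at once if the cover comes away from the inner lid by more than 10 mm while the inner lid is not seated in the tin (lids parted early, or the inner lid lifted, tipped or shifted with the cover) (z of cover in the frame of inner_lid above 0.015 m and not (x of inner_lid in the frame of tin_open between -0.0045 and 0.0045 m and y of inner_lid in the frame of tin_open between -0.0045 and 0.0045 m and z of inner_lid in the frame of tin_open between 0.0235 and 0.0285 m and angle between the z axis of inner_lid and the z axis of tin_open, either way round below 0.05 rad)).
It fails at once if the deep tin is moved more than 12 mm (distance of tin_deep from where it was at the start of the episode above 0.012 m).
It fails at once if a tin is dropped ((contact force between the fingers and tin_shut below 0.01 N and linear speed of tin_shut above 0.35 m/s) or (contact force between the fingers and tin_open below 0.01 N and linear speed of tin_open above 0.35 m/s)).
It fails at once if the lids are dropped (contact force between the fingers and inner_lid below 0.01 N and contact force between the fingers and cover below 0.01 N and linear speed of inner_lid above 0.35 m/s).
It fails at once if something that is not part of the job is moved more than 25 mm (distance of any of drill, mallet, level, jar, spanner, tape from where it was at the start of the episode above 0.025 m).
It also fails if it takes over 70 s, if anything falls off the work surface, if the arm or the gripper's body presses on something with over 40 N, if the wrist force passes 120 N, or if a joint passes its speed limit or range.

### The arm

A 7-joint arm with a two-finger parallel gripper is mounted at the origin on the work surface. World frame = base frame: x ahead of the robot, y to its left, z up, the work surface at z = 0. Lengths are in m, angles in rad, forces in N, time in s.
With the tool pointing down it reaches from about 0.4 to 0.85 m from the base axis. Payload 10.4 kg.
Tool frame: the origin (TCP) lies midway between the tips of the shut fingers; the grasp point (between the pads) lies 19 mm behind it; y points along the fingers, x is the direction in which the jaws open and shut, and the axes are right-handed (so a half turn about y gives the same grasp; the last joint's range is limited). The gripper opens to 87 mm and grips with 3 to 60 N. Pads are 19 mm wide; open, the fingers measure 117 mm over their backs; the gripper's body (75 mm by 190 mm) begins 51 mm behind the grasp point.
Start: joints at [-1.173, 0.332, -0.065, 1.46, 0.022, 1.35, -0.088], TCP at [0.255, 0.571, 0.223] pointing down, gripper open.
Joint ranges: [-2.6, 2.6], [-0.5, 2.12], [-1.47, 1.34], [0.16, 2.42], [-1.27, 4.41], [0.06, 2.06], [-2.6, 2.6]. Speed limits (rad/s): [2.22, 2.22, 2.79, 2.79, 3.14, 3.14, 3.14].

### API

Orientations are given as a unit quaternion [x, y, z, w].
In Python, from bench import * gives the robot as it stands.
- The arm moves only by the tool jog_arm, never from a script. Its argument "commands" is a list of rows, each an object with "translation": the shift along the world's x, y, z in mm, a list of three; "twist": the turn about the world's z in rad. A call has 1 to 20 rows; each row shifts and turns the commanded pose from where the row before left it; what a row does not reach is not made up. A row lasts 1/10 s, in which the tool goes at most 50 mm and 8.59 degrees, less where a joint would pass 70% of its speed; a pose out of reach is approached as far as the arm can. A call is refused whole if a number of a shift passes 50 or a number of a turn 0.15, either way. A call with a gripper value outside its range is refused whole. "grip" is the closure, from 0 (fully open) to 1 (shut), set as the call begins (left out, the last holds). The fingers move at their own pace and stop on an object; "grip_force" is the grip in N (left out, the last holds). Time passes only in rows, so rows that do not move let the fingers close. It gives the time, the measured TCP pose, the force and the opening at its end, in the units of the state.
- read_state(): the state, without advancing time (a new reading comes with each control period).
- camera(name): name is "scene" or "top" or "wrist"; returns a dict with "img" (384x512x3 uint8, red, green, blue), "fx", "fy", "cx", "cy" (pixels), "cam_to_world" (4x4, takes a point from camera to world coordinates). Camera axes: x right, y down, z forward; pixel columns grow to the right and rows downward; lengths in m; the calibration is good to about 2 mm. A picture is of the moment at which its call begins. There is no depth.
- close_job(): hands the job in, once; it reports no verdict.
The state is a dict: "time": time; "joint_positions": joint angles; "joint_vel": joint speeds; "joint_torque": joint torques, N m; "ee_pos": TCP position; "eef_rot": TCP orientation; "ft_force": force on the tool from outside, world axes, zero at the start; "torque": the same for the moment, N m; "width": finger opening in m.
Only numpy, scipy, OpenCV 4.12 (cv2) and the standard library are available. Lean on these libraries where they do the work, as an engineer would, in place of code of your own. Each camera call takes 0.05 s, during which the arm holds its last target.

## Working session

There is one attempt and no reset: what is moved stays moved. The work goes in short steps, Python scripts to look and compute and a tool call to move; the robot and the scene stay as the last step left them, time stands still between calls to the robot, and variables do not carry over. Pictures are saved under pics/ and viewed, and the job is handed in when it is done.

Besides the shell and the picture viewer there is one more tool, called after "Request:" as name([rows], argument=value, ...), one row to a line, values as JSON. jog_arm: Moves the arm, as the interface text tells. Its arguments: {"type":"object","properties":{"commands":{"type":"array"},"grip":{"type":"number"},"grip_force":{"type":"number"}},"required":["commands"]}

```bash
mkdir -p pics; ls; python3 - <<'E'
from bench import *
import cv2
s=read_state();print(s)
for n in ("scene","top","wrist"):
    c=camera(n);cv2.imwrite(f"pics/{n}0.png",cv2.cvtColor(c["img"],cv2.COLOR_RGB2BGR));print(n,c["fx"],c["fy"],c["cx"],c["cy"],c["cam_to_world"])
E
```

```text
pics
{'time': 0.0, 'joint_positions': array([-1.17258923,  0.33289092, -0.06467921,  1.46094375,  0.02158994,
        1.34987434, -0.08851133]), 'joint_vel': array([ 0.00045221,  0.00017739,  0.000649  ,  0.00027375, -0.00128623,
       -0.00156627, -0.00041377]), 'joint_torque': array([-2.07437902e-04, -6.23238444e+01,  2.46100343e-02, -3.89906573e+01,
       -6.14304794e-02,  3.95993760e-02,  1.33343992e-04]), 'ee_pos': array([0.25516827, 0.57012092, 0.22174082]), 'eef_rot': array([ 0.59369417,  0.38413288, -0.38495186, -0.59311148]), 'ft_force': array([-0.13558966, -0.89925243,  0.1002721 ]), 'torque': array([-0.01002531, -0.00838819, -0.02597265]), 'width': 0.08673280671036637}
scene 468.2496030832526 468.2496030832526 268.00789383358654 190.87664639241342 [[-0.82321974  0.33961879 -0.45493774  1.11318209]
 [ 0.56751827  0.51379463 -0.64338021  0.82608368]
 [ 0.01524056 -0.78782876 -0.61570575  0.87637214]
 [ 0.          0.          0.          1.        ]]
top 463.1235672555793 463.1235672555793 253.22552653746516 190.76992226248706 [[-0.01586519 -0.99178769  0.12690731  0.31153611]
 [-0.99977843  0.01749148  0.01171057 -0.01585515]
 [-0.0138342  -0.1266934  -0.99184545  1.53275009]
 [ 0.          0.          0.          1.        ]]
wrist 320.4823621672949 320.4823621672949 255.44385638805525 193.39603495033964 [[ 4.07323789e-01  8.84401867e-01  2.27861073e-01  1.94929184e-01]
 [ 9.13283576e-01 -3.94260934e-01 -1.02329989e-01  5.98511449e-01]
 [-6.64114053e-04  2.49783214e-01 -9.68301557e-01  3.83709365e-01]
 [ 0.00000000e+00  0.00000000e+00  0.00000000e+00  1.00000000e+00]]
```

View pics/scene0.png

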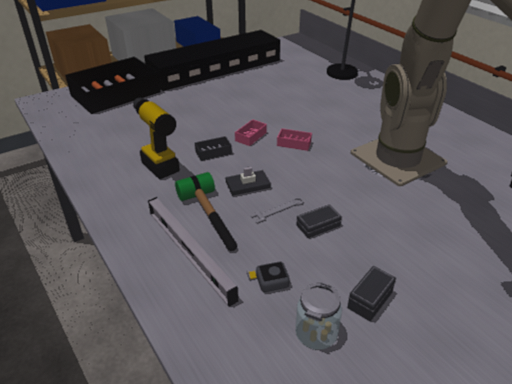

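View pics/top0.png

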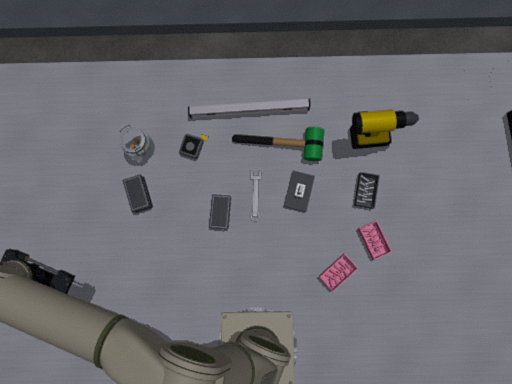

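View pics/wrist0.png

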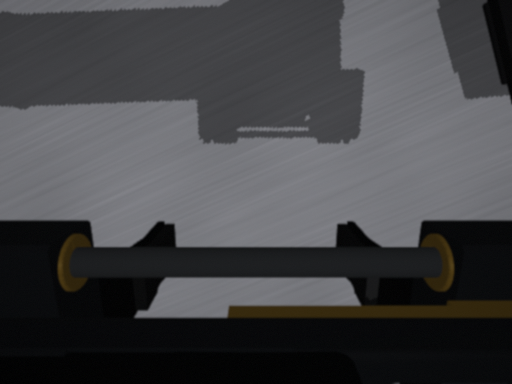

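```bash
cat > h.py <<'E'
from bench import *
import numpy as np, cv2
from scipy.spatial.transform import Rotation as R
def save(c,name,crop=None,k=1):
    im=cv2.cvtColor(c["img"],cv2.COLOR_RGB2BGR)
    if crop: x0,y0,x1,y1=crop; im=im[y0:y1,x0:x1]
    cv2.imwrite("pics/"+name+".png",cv2.resize(im,None,fx=k,fy=k,interpolation=cv2.INTER_NEAREST))
def ray(c,u,v,z):
    M=c["cam_to_world"];d=M[:3,:3]@np.array([(u-c["cx"])/c["fx"],(v-c["cy"])/c["fy"],1.]);o=M[:3,3]
    return o+d*(z-o[2])/d[2]
def proj(c,P):
    M=c["cam_to_world"];p=M[:3,:3].T@(np.asarray(P)-M[:3,3]);return c["fx"]*p[0]/p[2]+c["cx"],c["fy"]*p[1]/p[2]+c["cy"]
def pose():
    s=read_state();m=R.from_quat(s["eef_rot"]).as_matrix();return s,m
E
python3 - <<'E'
from h import *
s,m=pose();print(m.round(3))
c=camera("top");save(c,"top1",(110,150,400,300),2.7)
c=camera("scene");save(c,"scene1",(180,120,400,340),2.7)
E
```

```text
[[ 0.408 -0.    -0.913]
 [ 0.913 -0.001  0.408]
 [-0.001 -1.    -0.   ]]
```

View pics/top1.png

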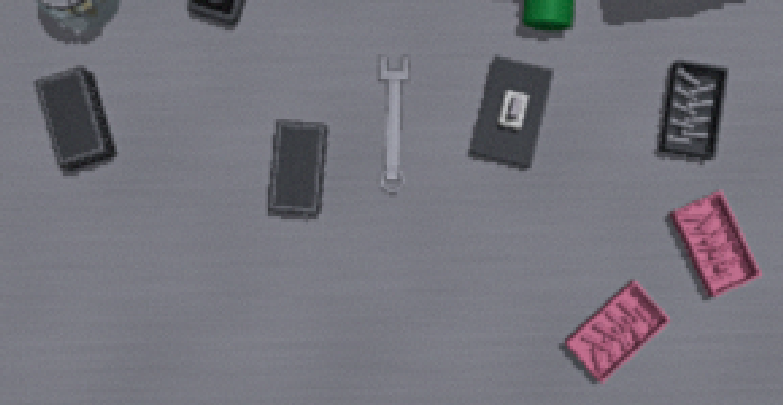

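View pics/scene1.png

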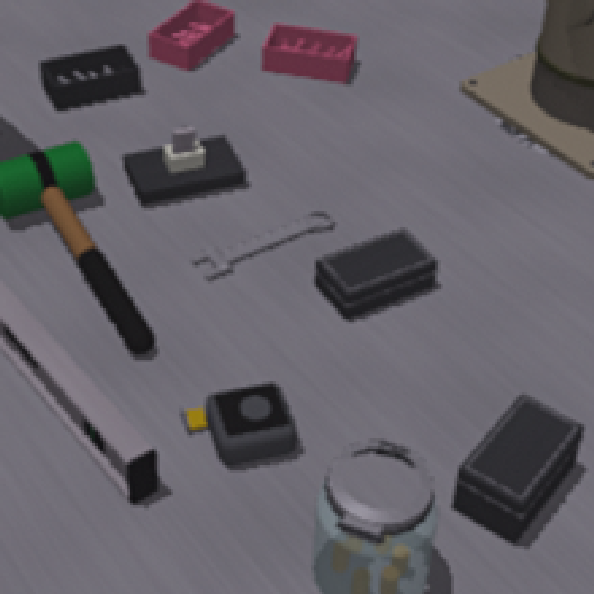

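```bash
python3 - <<'E'
from h import *
c=camera("top");g=c["img"].max(2).astype(int)
m=((g<85)).astype(np.uint8);m[:150]=0;m[235:]=0
n,l,st,ce=cv2.connectedComponentsWithStats(m)
for i in range(1,n):
    if st[i,4]<200: continue
    cs,_=cv2.findContours((l==i).astype(np.uint8),cv2.RETR_EXTERNAL,cv2.CHAIN_APPROX_NONE)
    (u,v),sz,a=cv2.minAreaRect(cs[0]);b=cv2.boxPoints(((u,v),sz,a))
    z={True:.054}.get(u<180,.036 if u<260 or u>330 else .022)
    q=[ray(c,*p,z)[:2].round(4).tolist() for p in b]
    print((u,v),sz,a,st[i,4],"z",z,ray(c,u,v,z).round(4),q)
E
```

```text
(138.0, 157.5) (15.0, 28.0) 90.0 212 z 0.054 [0.6167 0.3755 0.054 ] [[0.6425, 0.4219], [0.6408, 0.3301], [0.591, 0.3295], [0.5927, 0.4209]]
(358.0, 154.0) (8.0, 52.0) 90.0 288 z 0.036 [ 0.6186 -0.3439  0.036 ] [[0.6336, -0.2593], [0.6304, -0.4296], [0.6037, -0.4282], [0.6068, -0.2583]]
(298.2059020996094, 191.6764678955078) (23.040882110595703, 38.07809066772461) 14.03624439239502 737 z 0.022 [ 0.4992 -0.1457  0.022 ] [[0.4485, -0.0926], [0.5704, -0.126], [0.5504, -0.1991], [0.4289, -0.1651]]
(365.2400207519531, 190.8199920654297) (22.203153610229492, 36.34528732299805) 8.13010311126709 594 z 0.036 [ 0.4965 -0.3619  0.036 ] [[0.4437, -0.3157], [0.5613, -0.3375], [0.5496, -0.4085], [0.4324, -0.3861]]
(137.55709838867188, 194.33045959472656) (37.310279846191406, 22.003498077392578) 73.0724868774414 725 z 0.054 [0.4957 0.3751 0.054 ] [[0.5445, 0.4277], [0.5643, 0.3596], [0.4474, 0.3229], [0.428, 0.3904]]
(219.4180450439453, 212.9016571044922) (19.646255493164062, 35.037330627441406) 5.19442892074585 585 z 0.036 [0.4327 0.1126 0.036 ] [[0.3797, 0.1497], [0.493, 0.1389], [0.486, 0.0752], [0.373, 0.0865]]
```

Request:
jog_arm([
  {"translation": [20,-39,2],"twist": 0.027},
  {"translation": [20,-39,2],"twist": 0.027},
  {"translation": [20,-39,2],"twist": 0.027},
  {"translation": [20,-39,2],"twist": 0.027},
  {"translation": [20,-39,2],"twist": 0.027},
  {"translation": [20,-39,2],"twist": 0.027},
  {"translation": [20,-39,2],"twist": 0.027},
  {"translation": [20,-39,2],"twist": 0.027},
  {"translation": [20,-39,2],"twist": 0.027},
  {"translation": [20,-39,2],"twist": 0.027},
  {"translation": [20,-39,2],"twist": 0.027},
  {"translation": [20,-39,2],"twist": 0.027},
  {"translation": [0,0,0],"twist": 0},
  {"translation": [0,0,0],"twist": 0},
], grip=0, grip_force=30)

```text
time: 1.7
ee_pos: [0.4955, 0.1018, 0.2466]
eef_rot: [-0.524, -0.475, 0.475, 0.524]
ft_force: [0.2, 1.4, -0.8]
width: 0.087
```

```bash
python3 - <<'E'
from h import *
s,m=pose();print(s["time"],s["ee_pos"],m[:,0],s["ft_force"])
c=camera("wrist");save(c,"w1");np.save("w1.npy",c,allow_pickle=True)
E
```

```text
1.7 [0.49547204 0.10183227 0.24657402] [9.90072436e-02 9.95086679e-01 2.60485327e-04] [ 0.15418314  1.40287943 -0.80140171]
```

View pics/w1.png

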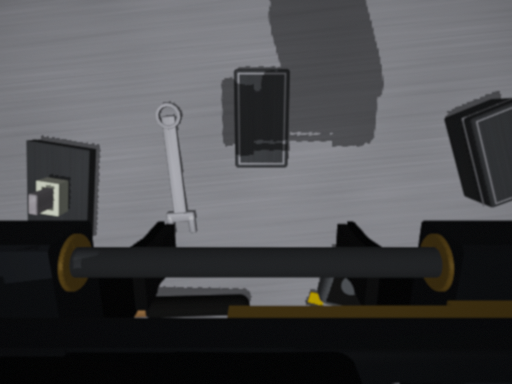

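```bash
python3 - <<'E'
from h import *
c=np.load("w1.npy",allow_pickle=True).item()
save(c,"w1z",(210,50,310,180),4.5)
g=c["img"].max(2).astype(int)
print(g[110,215:300]);print(g[60:175,262]);
E
```

```text
[135 135 136 136 136 134 127 110  88  77  76  77  76  77  77  77  77  75
  69  51  35  33  46  62  57  41  33  33  32  32  33  33  33  31  32  32
  33  32  32  32  32  33  33  33  32  34  32  32  31  33  31  33  32  32
  32  33  32  32  33  34  33  33  33  34  34  34  33  37  51  64  56  38
  33  46  66  78  80  79  80  81  80  80  80  79  79]
[137 136 136 136 136 125  99  80  64  51  53  68 102 124 101  61  43  41
  42  38  36  35  35  34  33  32  34  35  34  34  33  32  33  33  34  32
  33  33  33  32  32  32  32  32  33  33  33  33  31  32  32  33  32  33
  33  32  33  33  32  32  32  32  33  31  32  33  33  31  32  33  32  31
  34  33  32  32  32  33  33  41  54  60  56  43  33  33  31  32  34  43
  57  63  65  64  64  64  64  64  63  63  63  67  94 121 110  76  65  93
 128 139 139 140 140 140 140]
```

View pics/w1z.png

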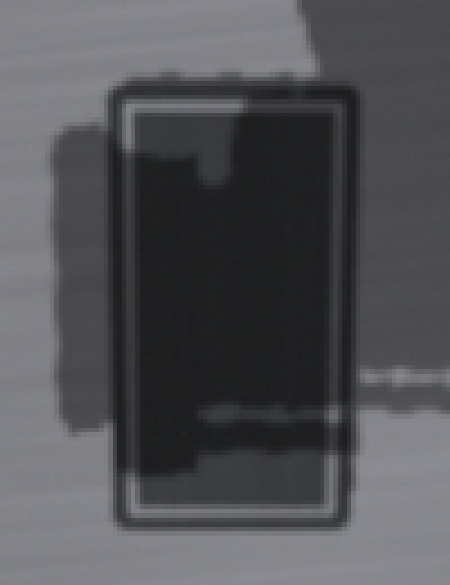

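```bash
cat >> h.py <<'E'
def quad(c,pts,z):
    # pts: TL,TR,BR,BL pixels of a rectangle, long side vertical in picture
    P=np.array([ray(c,u,v,z)[:2] for u,v in pts]);ce=P.mean(0)
    d=(P[0]+P[1]-P[2]-P[3])/2; e=(P[1]+P[2]-P[0]-P[3])/2
    d=-d if d[0]<0 else d; e=-e if e[1]<0 else e
    return ce.round(4),"long",np.linalg.norm(d).round(4),"ang",np.arctan2(d[1],d[0]).round(4),"short",np.linalg.norm(e).round(4),"ang",(np.arctan2(e[1],e[0])-np.pi/2).round(4)
def line(c,a,b,bright=True,n=25,w=6):
    """fit a line to intensity extremum across segment a-b (px); returns two end points refined"""
    g=c["img"].max(2).astype(np.float32);a=np.array(a,float);b=np.array(b,float)
    t=(b-a)/np.linalg.norm(b-a);nn=np.array([-t[1],t[0]]);Q=[]
    off=np.arange(-w,w+.01,.5)
    for s in np.linspace(.1,.9,n):
        p=a+s*(b-a);q=p+off[:,None]*nn
        I=cv2.remap(g,q[:,0].astype(np.float32)[None],q[:,1].astype(np.float32)[None],cv2.INTER_LINEAR)[0]
        y=I if bright else np.abs(np.gradient(I))
        k=int(np.argmax(y));Q.append(q[k])
    v=cv2.fitLine(np.array(Q,np.float32),cv2.DIST_HUBER,0,.01,.01).ravel()
    return v
def isect(l1,l2):
    A=np.array([[l1[0],-l2[0]],[l1[1],-l2[1]]]);s=np.linalg.solve(A,[l2[2]-l1[2],l2[3]-l1[3]]);return l1[2:]+s[0]*l1[:2]
def refine(c,pts,bright=True,w=4):
    L=[line(c,pts[i],pts[(i+1)%4],bright,w=w) for i in range(4)]
    return [isect(L[i-1],L[i]) for i in range(4)]
E
python3 - <<'E'
from h import *
c=np.load("w1.npy",allow_pickle=True).item()
p=[(238.3,73),(284.5,73.5),(282.3,162.5),(240.7,163)]
print(quad(c,p,.036));r=refine(c,p,w=3);print(np.round(r,1),quad(c,r,.036))
t=np.linalg.inv
E
```

```text
(array([0.4399, 0.1151]), 'long', np.float64(0.0987), 'ang', np.float64(-0.0922), 'short', np.float64(0.0496), 'ang', np.float64(-0.0972))
[[237.8  73.2]
 [285.   72.8]
 [282.8 163.2]
 [239.1 162.9]] (array([0.4399, 0.1148]), 'long', np.float64(0.0993), 'ang', np.float64(-0.0989), 'short', np.float64(0.0514), 'ang', np.float64(-0.0976))
```

Request:
jog_arm([
  {"translation": [-28,6.5,-20],"twist": 0},
  {"translation": [-27.5,6.5,-20],"twist": 0},
  {"translation": [0,0,-40],"twist": 0},
  {"translation": [0,0,-40],"twist": 0},
  {"translation": [0,0,-40],"twist": 0},
  {"translation": [0,0,-40],"twist": 0},
  {"translation": [0,0,-25],"twist": 0},
  {"translation": [0,0,-11],"twist": 0},
  {"translation": [0,0,0],"twist": 0},
])

```text
time: 2.65
ee_pos: [0.4387, 0.1161, 0.0097]
eef_rot: [-0.523, -0.475, 0.476, 0.524]
ft_force: [-0.3, 0.8, 0.1]
width: 0.0869
```

Request:
jog_arm([
  {"translation": [0,0,0],"twist": 0},
  {"translation": [0,0,0],"twist": 0},
  {"translation": [0,0,0],"twist": 0},
  {"translation": [0,0,0],"twist": 0},
  {"translation": [0,0,0],"twist": 0},
], grip=1, grip_force=30)

```text
time: 3.15
ee_pos: [0.4403, 0.115, 0.0113]
eef_rot: [0.524, 0.475, -0.475, -0.523]
ft_force: [-1.7, -3.3, 8.3]
width: 0.0619
```

Request:
jog_arm([
  {"translation": [0,0,10],"twist": 0},
  {"translation": [0,0,30],"twist": 0},
  {"translation": [0,0,40],"twist": 0},
  {"translation": [0,0,30],"twist": 0},
  {"translation": [6,14,20],"twist": 0.02},
  {"translation": [12,28,20],"twist": 0.039},
  {"translation": [12,28,20],"twist": 0.039},
  {"translation": [12,28,20],"twist": 0.039},
  {"translation": [12,28,19],"twist": 0.039},
  {"translation": [12,28,0],"twist": 0.039},
  {"translation": [12,28,0],"twist": 0.039},
  {"translation": [12,28,0],"twist": 0.039},
  {"translation": [12,28,0],"twist": 0.039},
  {"translation": [12,28,0],"twist": 0.039},
  {"translation": [5,14,0],"twist": 0.019},
  {"translation": [0,0,0],"twist": 0},
  {"translation": [0,0,0],"twist": 0},
])

```text
time: 4.85
ee_pos: [0.5583, 0.395, 0.219]
eef_rot: [-0.422, -0.567, 0.568, 0.422]
ft_force: [-0.4, -0.7, -4.7]
width: 0.0618
```

```bash
python3 - <<'E'
from h import *
s,m=pose();print(s["time"],s["ee_pos"],np.arctan2(m[1,0],m[0,0])-np.pi/2,s["ft_force"],s["width"])
c=camera("wrist");save(c,"w2");np.save("w2.npy",c,allow_pickle=True)
save(camera("scene"),"s2")
E
```

```text
4.85 [0.55833749 0.39498453 0.21904315] 0.2928966725666873 [-0.42210348 -0.70267552 -4.74175193] 0.06184603699972044
```

View pics/w2.png

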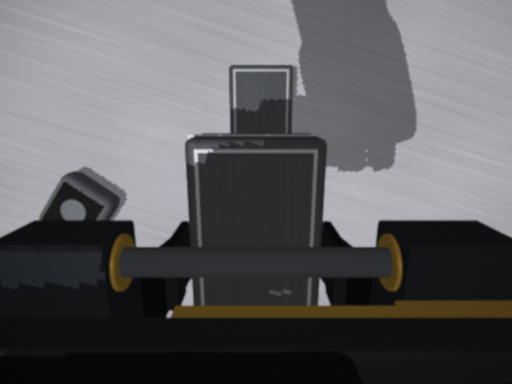

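View pics/s2.png

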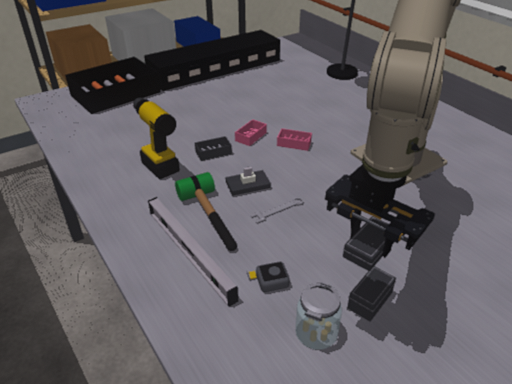

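```bash
python3 - <<'E'
from h import *
c=np.load("w2.npy",allow_pickle=True).item()
save(c,"w2z",(170,50,340,180),4.5)
g=c["img"].max(2).astype(int)
print(g[85,222:302]);print(g[60:85,250]);print(g[60:85,275]);print(g[180,180:215],g[180,305:335]);print(g[130:160,220]);print(g[130:160,300])
E
```

```text
[177 178 178 178 179 178 161 117  80  82 106 154 181 150 105  91  89  87
  85  86  88  87  88  89  90  90  88  87  87  86  87  86  86  88  88  88
  85  85  85  87  87  86  87  87  87  86  85  85  84  83  85  86  84  85
  86  86  85  84  86  84  84  84  83  95 136 171 147  99  72  66  78 101
 110 111 124 151 175 183 184 182]
[179 179 179 177 156 104  74  83 115 161 177 142  99  85  86  86  86  87
  86  87  86  86  86  87  87]
[180 181 183 181 159 106  71  80 110 154 171 137  95  83  83  84  84  83
  84  83  84  85  84  84  84]
[188 187 188 188 187 180 147  88  45  40  43  45  46  49  61  86 106 108
  92  62  44  43  45  44  46  45  46  45  44  45  46  44  45  45  43] [ 46  44  44  45  45  45  49  71 100 110 102  80  54  46  46  45  43  41
  52 102 162 184 187 187 185 186 186 186 186 186]
[183 182 164 129 118 124  88  46  38  49  59  67  71  72  65  52  46  47
  62  87 107 111  99  68  46  43  44  45  44  45]
[111 108  99  80  80  85  64  41  36  39  42  44  44  45  45  46  45  47
  60  83 104 110  97  67  48  44  46  46  46  46]
```

View pics/w2z.png

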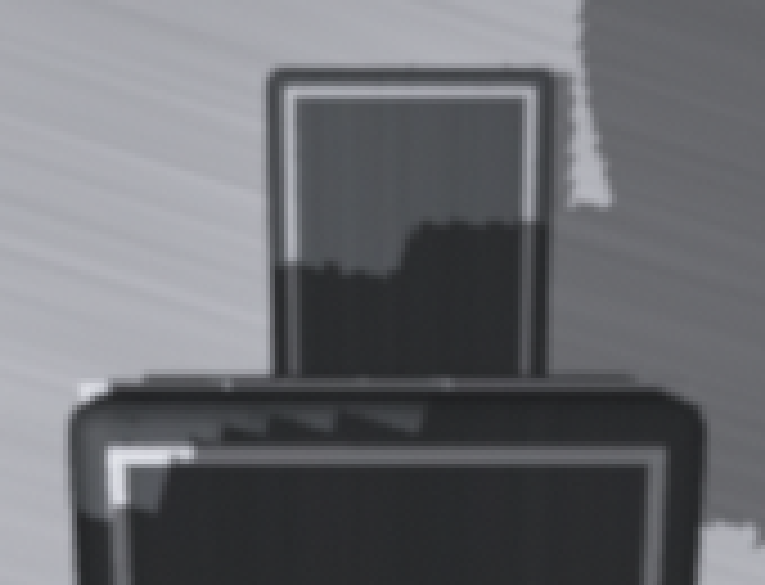

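```bash
python3 - <<'E'
from h import *
c=np.load("w2.npy",allow_pickle=True).item()
c1=np.load("w1.npy",allow_pickle=True).item()
s,m=pose();T=s["ee_pos"];x=m[:2,0];f=m[:2,2] if 0 else np.array([x[1],-x[0]])
def rep(name,L,Rr,top,z):
    l=[ray(c,*p,z)[:2] for p in L];r=[ray(c,*p,z)[:2] for p in Rr];t=[ray(c,*p,z)[:2] for p in top]
    dl=l[1]-l[0];dr=r[1]-r[0]
    print(name,"ang L,R",np.arctan2(dl[1],dl[0]),np.arctan2(dr[1],dr[0]))
    y=lambda p:(p-T[:2])@x
    xx=lambda p:(p-T[:2])@f
    print(" x-coords",[round(y(p)*1e3,1) for p in l+r],"near line fwd",[round(xx(p)*1e3,1) for p in t])
L=line(c,(234,75),(234.6,130),w=3);Rr=line(c,(287.1,75),(286.7,130),w=3)
print(L,Rr)
at=lambda v,row:(v[2]+v[0]*(row-v[3])/v[1],row)
rep("deep",[at(L,75),at(L,130)],[at(Rr,75),at(Rr,130)],[(250,69.9),(275,69.8)],.054)
L=line(c,(196,155),(198,210),w=4);Rr=line(c,(315,155),(313.5,210),w=4);print(L,Rr)
rep("held",[at(L,155),at(L,210)],[at(Rr,155),at(Rr,210)],[(220,150.8),(300,150.8)],T[2]+.0247)
E
```

```text
[1.6589671e-02 9.9986237e-01 2.3432599e+02 1.0029945e+02] [ 1.2954306e-02 -9.9991608e-01  2.8686600e+02  1.0029964e+02]
deep ang L,R 0.2950181174012633 0.30506109270221554
 x-coords [np.float64(-20.2), np.float64(-20.0), np.float64(31.1), np.float64(31.8)] near line fwd [np.float64(-104.4), np.float64(-104.6)]
[4.0710833e-02 9.9917096e-01 1.9674026e+02 1.8636453e+02] [ 3.9288256e-02 -9.9922794e-01  3.1404507e+02  1.8267789e+02]
held ang L,R 0.28824945907335164 0.3012403883309186
 x-coords [np.float64(-25.0), np.float64(-25.0), np.float64(26.1), np.float64(26.4)] near line fwd [np.float64(-49.8), np.float64(-49.9)]
```

Request:
jog_arm([
  {"translation": [-18,-3.5,0],"twist": 0.005},
  {"translation": [-18,-3.5,0],"twist": 0},
  {"translation": [-17.5,-4,0],"twist": 0},
  {"translation": [0,0,-20],"twist": 0},
  {"translation": [0,0,-40],"twist": 0},
  {"translation": [0,0,-40],"twist": 0},
  {"translation": [0,0,-26],"twist": 0},
  {"translation": [0,0,-8],"twist": 0},
  {"translation": [0,0,0],"twist": 0},
  {"translation": [0,0,0],"twist": 0},
])

```text
time: 5.95
ee_pos: [0.5063, 0.3849, 0.0876]
eef_rot: [0.421, 0.57, -0.568, -0.42]
ft_force: [-0.2, -0.3, -4.6]
width: 0.0617
```

```bash
python3 - <<'E'
from h import *
s,m=pose();print(s["time"],s["ee_pos"],np.arctan2(m[1,0],m[0,0])-np.pi/2,s["ft_force"],s["width"])
c=camera("scene");save(c,"s3",(300,200,460,330),4.8)
c=camera("wrist");save(c,"w3")
E
```

```text
5.95 [0.50626408 0.38489666 0.08763564] 0.29766054912672435 [-0.23171066 -0.34936413 -4.57611251] 0.061729470736485346
```

View pics/s3.png

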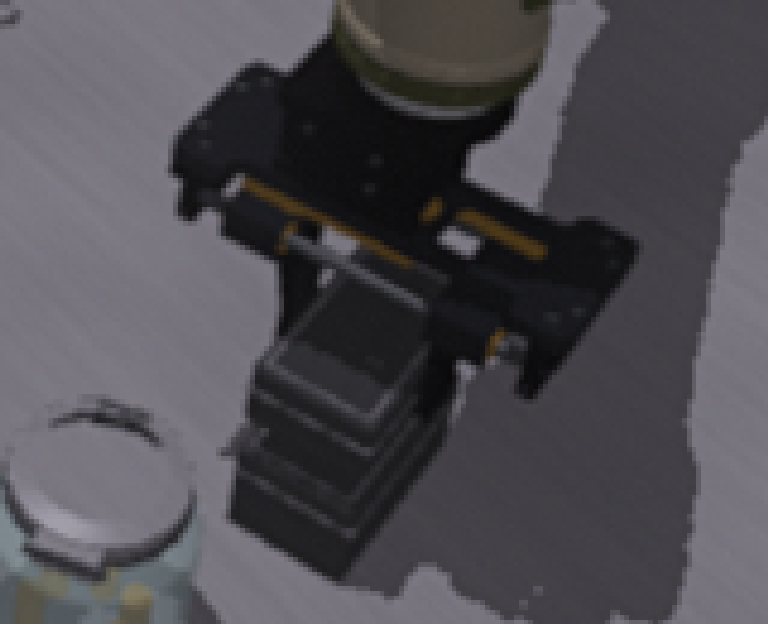

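View pics/w3.png

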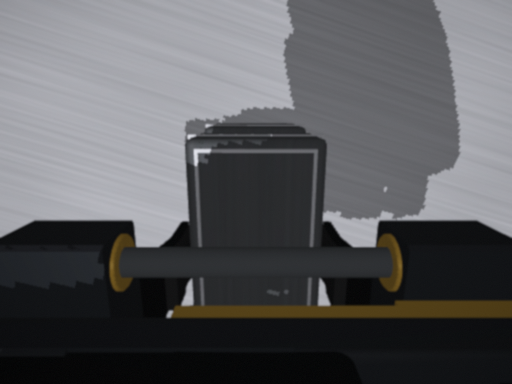

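Request:
jog_arm([
  {"translation": [0,0,0],"twist": 0},
  {"translation": [0,0,0],"twist": 0},
])

```text
time: 6.25
ee_pos: [0.5056, 0.3848, 0.0865]
eef_rot: [0.42, 0.569, -0.568, -0.42]
ft_force: [0.5, 0.5, -4.8]
width: 0.0617
```

```bash
python3 - <<'E'
from h import *
s,m=pose();T=s["ee_pos"];print(s["time"],T,np.arctan2(m[1,0],m[0,0])-np.pi/2)
c=camera("wrist");save(c,"w4",(170,100,340,170),4.6)
x=m[:2,0];f=np.array([x[1],-x[0]])
# predicted deep pieces if aligned
for nm,fw,z in (("deep line",-49.65-.2,.054),("deep edge",-55.2,.054),("held top edge",-55.2,T[2]+.0247),("held bottom edge",-55.2,T[2]-.0113)):
    print(nm,[np.round(proj(c,[*(T[:2]+fw*1e-3*f+(o+.6)*1e-3*x),z]),1) for o in (-31,-25.7,25.7,31)])
E
```

```text
6.25 [0.50562673 0.38480587 0.08647493] 0.2982356144233955
deep line [array([204.8, 138.7]), array([213.7, 138.7]), array([299.4, 138.8]), array([308.2, 138.8])]
deep edge [array([204.5, 129.6]), array([213.4, 129.6]), array([299.7, 129.7]), array([308.6, 129.7])]
held top edge [array([183.9, 137.6]), array([196.4, 137.6]), array([318. , 137.7]), array([330.5, 137.7])]
held bottom edge [array([198.4, 132. ]), array([208.4, 132. ]), array([305.1, 132.1]), array([315.1, 132.1])]
```

View pics/w4.png

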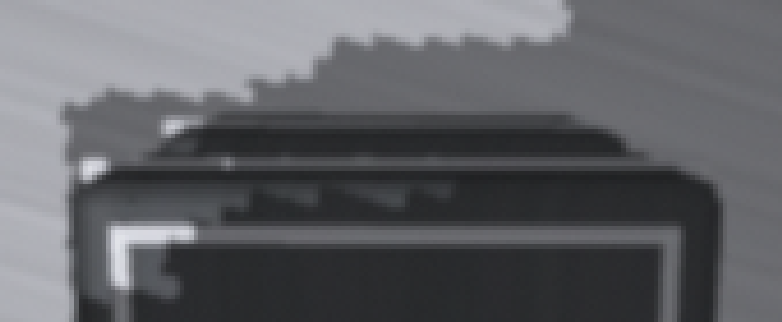

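Request:
jog_arm([
  {"translation": [-1,-0.5,-8],"twist": 0},
  {"translation": [0,0,-7],"twist": 0},
  {"translation": [0,0,-3],"twist": 0},
  {"translation": [0,0,-2],"twist": 0},
  {"translation": [0,0,0],"twist": 0},
  {"translation": [0,0,0],"twist": 0},
])

```text
time: 6.9
ee_pos: [0.5044, 0.3841, 0.0655]
eef_rot: [0.42, 0.569, -0.569, -0.42]
ft_force: [-0.5, -0.2, -5.3]
width: 0.062
```

Request:
jog_arm([
  {"translation": [0,0,-1],"twist": 0},
  {"translation": [0,0,0],"twist": 0},
  {"translation": [0,0,0],"twist": 0},
])

```text
time: 7.2
ee_pos: [0.5044, 0.3841, 0.0654]
eef_rot: [0.42, 0.569, -0.569, -0.42]
ft_force: [-3.3, -3.3, 5.4]
width: 0.0616
```

Contact (+5 N). Releasing gently and rising.

Request:
jog_arm([
  {"translation": [0,0,0],"twist": 0},
  {"translation": [0,0,0],"twist": 0},
  {"translation": [0,0,0],"twist": 0},
  {"translation": [0,0,0],"twist": 0},
  {"translation": [0,0,0],"twist": 0},
  {"translation": [0,0,20],"twist": 0},
  {"translation": [0,0,40],"twist": 0},
  {"translation": [0,0,40],"twist": 0},
  {"translation": [10,3,40],"twist": 0},
  {"translation": [27,8,35],"twist": 0},
  {"translation": [27,8,0],"twist": 0},
  {"translation": [10,3,0],"twist": 0},
  {"translation": [0,0,0],"twist": 0},
  {"translation": [0,0,0],"twist": 0},
], grip=0)

```text
time: 8.6
ee_pos: [0.5778, 0.4059, 0.2391]
eef_rot: [-0.42, -0.568, 0.569, 0.42]
ft_force: [-0.4, 1.2, -0.7]
width: 0.0872
```

```bash
python3 - <<'E'
from h import *
s,m=pose();T=s["ee_pos"];print(s["time"],T,np.arctan2(m[1,0],m[0,0])-np.pi/2,s["ft_force"],s["width"])
c=camera("wrist");save(c,"w5");save(c,"w5z",(200,20,330,190),3.5);np.save("w5.npy",c,allow_pickle=True)
c=camera("scene");save(c,"s5",(320,230,420,340),5.4)
E
```

```text
8.6 [0.57783783 0.40593319 0.23905339] 0.29824159027849184 [-0.43272684  1.21059413 -0.68370248] 0.08716153530040545
```

View pics/w5.png

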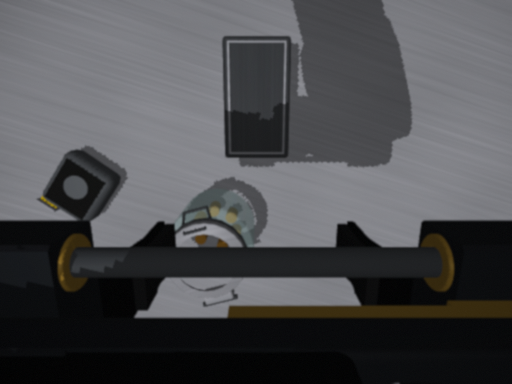

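View pics/s5.png

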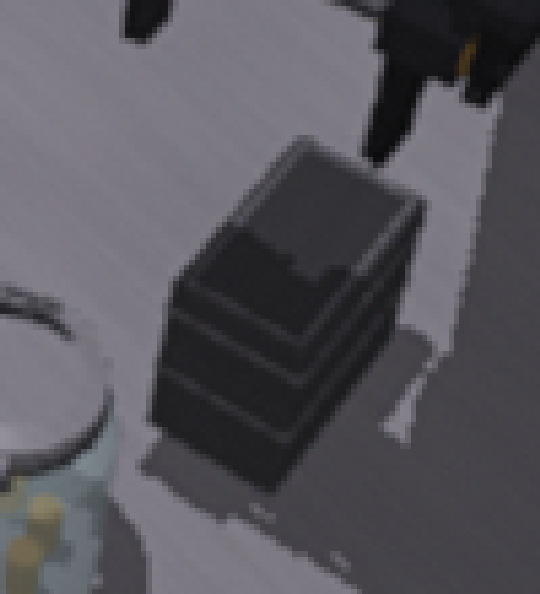

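View pics/w5z.png

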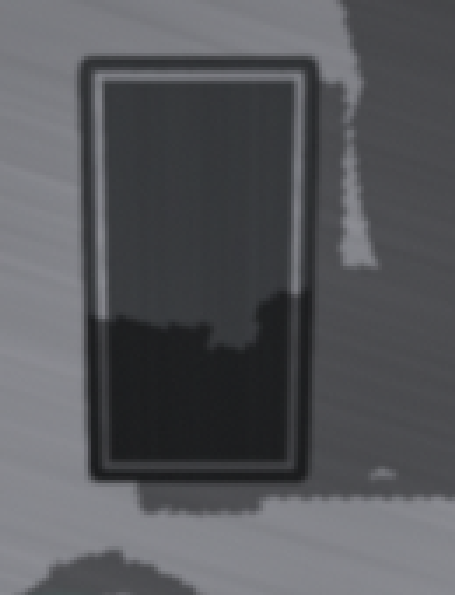

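```bash
python3 - <<'E'
from h import *
c=np.load("w5.npy",allow_pickle=True).item()
p=[(228,41.7),(285.7,42),(283,152.3),(231,153)]
r=refine(c,p,w=3);print(np.round(r,1),quad(c,r,.090))
E
```

```text
[[227.6  41.3]
 [285.2  40.8]
 [282.5 152.9]
 [229.3 152.8]] (array([0.5045, 0.3841]), 'long', np.float64(0.0998), 'ang', np.float64(0.2954), 'short', np.float64(0.0515), 'ang', np.float64(0.3028))
```

Request:
jog_arm([
  {"translation": [0,-20,20],"twist": -0.02},
  {"translation": [-1,-43,20],"twist": -0.028},
  {"translation": [-1,-43,20],"twist": -0.028},
  {"translation": [-1,-43,20],"twist": -0.028},
  {"translation": [-1,-43,0],"twist": -0.028},
  {"translation": [-1,-43,0],"twist": -0.028},
  {"translation": [-1,-43,0],"twist": -0.028},
  {"translation": [-1,-43,0],"twist": -0.028},
  {"translation": [-1,-43,0],"twist": -0.028},
  {"translation": [-1,-43,0],"twist": -0.028},
  {"translation": [-1,-43,0],"twist": -0.028},
  {"translation": [-1,-43,0],"twist": -0.028},
  {"translation": [-1,-43,0],"twist": -0.028},
  {"translation": [0,-43,0],"twist": -0.028},
  {"translation": [0,-43,0],"twist": -0.028},
  {"translation": [0,-43,0],"twist": -0.028},
  {"translation": [0,-43,0],"twist": -0.028},
  {"translation": [0,-43,0],"twist": -0.022},
  {"translation": [0,-30,0],"twist": 0},
  {"translation": [0,0,0],"twist": 0},
])

```text
time: 10.7
ee_pos: [0.5637, -0.3794, 0.319]
eef_rot: [-0.547, -0.447, 0.449, 0.547]
ft_force: [-0.3, 0.5, -0.0]
width: 0.0867
```

Request:
jog_arm([
  {"translation": [0,0,0],"twist": 0},
  {"translation": [0,0,0],"twist": 0},
])

```text
time: 10.9
ee_pos: [0.5667, -0.3735, 0.3198]
eef_rot: [-0.545, -0.451, 0.45, 0.545]
ft_force: [0.4, -0.1, -0.0]
width: 0.0869
```

```bash
python3 - <<'E'
from h import *
s,m=pose();T=s["ee_pos"];print(s["time"],T,np.arctan2(m[1,0],m[0,0])-np.pi/2,s["ft_force"],s["width"])
c=camera("wrist");save(c,"w6");np.save("w6.npy",c,allow_pickle=True)
E
```

```text
10.9 [ 0.56673755 -0.37354851  0.31982746] -0.19012011606214196 [ 0.39776    -0.0606781  -0.00840524] 0.08687264661749691
```

View pics/w6.png

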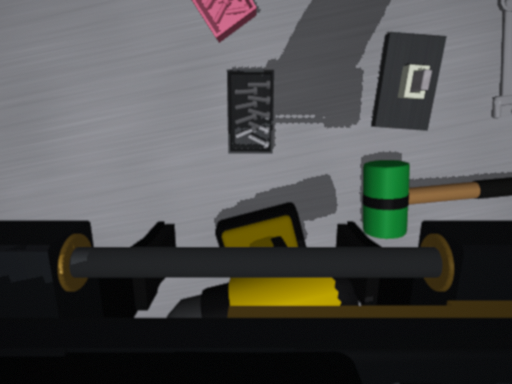

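```bash
python3 - <<'E'
from h import *
c=np.load("w6.npy",allow_pickle=True).item()
save(c,"w6z",(215,55,290,165),5.4)
p=[(228.5,70.5),(273,70.5),(271.5,152.5),(229.5,152)]
for br in (True,False):
    r=refine(c,p,br,w=3);print(np.round(r,1),quad(c,r,.036))
for pt in ((218,225),(297,203),(250,210)): print("drill",ray(c,*pt,.07))
g=c["img"].max(2).astype(int);print(g[90,220:282]);print(g[60:80,250],g[142:162,250])
E
```

```text
[[225.5  67.5]
 [276.1  67.5]
 [274.4 155.5]
 [226.5 155. ]] (array([ 0.5035, -0.3666]), 'long', np.float64(0.1146), 'ang', np.float64(-0.1957), 'short', np.float64(0.0664), 'ang', np.float64(-0.1949))
[[226.3  66.8]
 [273.1  68.4]
 [272.9 152.8]
 [228.3 152.5]] (array([ 0.5017, -0.3669]), 'long', np.float64(0.1109), 'ang', np.float64(-0.183), 'short', np.float64(0.0615), 'ang', np.float64(-0.2075))
drill [ 0.64037793 -0.4381018   0.07      ]
drill [ 0.62982463 -0.32761041  0.07      ]
drill [ 0.62760395 -0.39122442  0.07      ]
[143 143 143 144 144 144 126  84  44  29  27  31  34  37  47  68  80  79
  77  76  77  77  77  78  80  79  80  79  81  81  83  84  85  86  87  87
  77  58  40  36  36  36  35  35  34  34  35  35  35  34  29  28  35  53
  75  84  84  84  83  84  84  85]
[144 143 143 144 145 145 141 123  95  73  64  54  36  26  27  33  37  35
  36  35] [ 66  57  42  34  33  32  30  28  34  52  77 108 139 148 149 150 151 150
 149 148]
```

View pics/w6z.png

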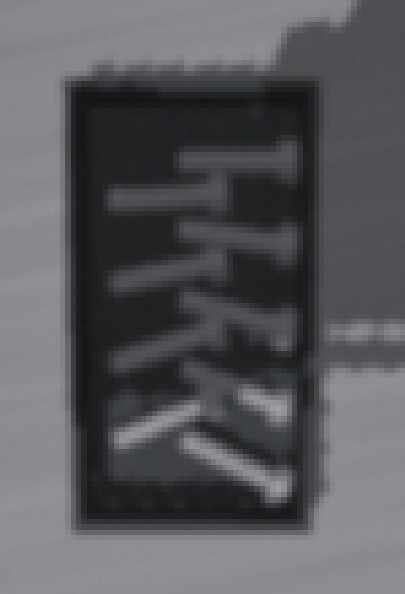

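Request:
jog_arm([
  {"translation": [-20,2,0],"twist": -0.004},
  {"translation": [-24,3,-5],"twist": 0},
  {"translation": [-19.5,2,-5],"twist": 0},
  {"translation": [0,0,-30],"twist": 0},
  {"translation": [0,0,-40],"twist": 0},
  {"translation": [0,0,-40],"twist": 0},
  {"translation": [0,0,-40],"twist": 0},
  {"translation": [0,0,-40],"twist": 0},
  {"translation": [0,0,-40],"twist": 0},
  {"translation": [0,0,-35],"twist": 0},
  {"translation": [0,0,-22],"twist": 0},
  {"translation": [0,0,-12],"twist": 0},
  {"translation": [0,0,0],"twist": 0},
])

```text
time: 12.25
ee_pos: [0.5026, -0.3666, 0.0096]
eef_rot: [-0.545, -0.449, 0.449, 0.547]
ft_force: [-1.0, 0.5, 1.4]
width: 0.0874
```

Request:
jog_arm([
  {"translation": [0,0,0],"twist": 0},
  {"translation": [0,0,0],"twist": 0},
  {"translation": [0,0,0],"twist": 0},
  {"translation": [0,0,0],"twist": 0},
  {"translation": [0,0,0],"twist": 0},
  {"translation": [0,0,0],"twist": 0},
], grip=1)

```text
time: 12.85
ee_pos: [0.5032, -0.3682, 0.0113]
eef_rot: [0.547, 0.449, -0.449, -0.546]
ft_force: [-1.7, 1.4, 7.2]
width: 0.062
```

Request:
jog_arm([
  {"translation": [0,0,10],"twist": 0},
  {"translation": [0,0,30],"twist": 0},
  {"translation": [0,0,40],"twist": 0},
  {"translation": [0,0,40],"twist": 0},
  {"translation": [0,0,40],"twist": 0},
  {"translation": [0,0,35],"twist": 0},
  {"translation": [0,0,20],"twist": 0},
  {"translation": [0,10,0],"twist": 0.01},
  {"translation": [0,20,0],"twist": 0.02},
  {"translation": [0,30,0],"twist": 0.02},
  {"translation": [0,40,0],"twist": 0.03},
  {"translation": [0,40,0],"twist": 0.03},
  {"translation": [0,40,0],"twist": 0.03},
  {"translation": [0,40,0],"twist": 0.03},
  {"translation": [0,40,0],"twist": 0.03},
  {"translation": [0,40,0],"twist": 0.03},
  {"translation": [0,40,0],"twist": 0.03},
  {"translation": [0,40,0],"twist": 0.03},
  {"translation": [0,40,0],"twist": 0.03},
  {"translation": [0,40,0],"twist": 0.03},
])

```text
time: 14.85
ee_pos: [0.5011, 0.094, 0.2239]
eef_rot: [-0.459, -0.537, 0.538, 0.46]
ft_force: [1.0, -0.3, -2.9]
width: 0.0616
```

Request:
jog_arm([
  {"translation": [0,40,0],"twist": 0.03},
  {"translation": [0,40,0],"twist": 0.03},
  {"translation": [0,40,0],"twist": 0.03},
  {"translation": [0,40,0],"twist": 0.03},
  {"translation": [0,40,0],"twist": 0.025},
  {"translation": [0,40,0],"twist": 0},
  {"translation": [0,30,0],"twist": 0},
  {"translation": [1,20,0],"twist": 0},
  {"translation": [0,2,0],"twist": 0},
  {"translation": [0,0,0],"twist": 0},
  {"translation": [0,0,0],"twist": 0},
  {"translation": [0,0,0],"twist": 0},
  {"translation": [0,0,0],"twist": 0},
])

```text
time: 16.15
ee_pos: [0.5041, 0.3831, 0.2257]
eef_rot: [0.42, 0.569, -0.569, -0.42]
ft_force: [0.1, 0.7, -3.5]
width: 0.0617
```

```bash
python3 - <<'E'
from h import *
s,m=pose();T=s["ee_pos"];print(s["time"],T,np.arctan2(m[1,0],m[0,0])-np.pi/2,s["ft_force"],s["width"])
c=camera("wrist");save(c,"w7");save(c,"w7z",(170,110,340,230),4.6);np.save("w7.npy",c,allow_pickle=True)
x=m[:2,0];f=np.array([x[1],-x[0]])
for o in (-31,31): print(np.round(proj(c,[*(T[:2]-55e-3*f+o*1e-3*x),T[2]+.0247]),1),np.round(proj(c,[*(T[:2]-20e-3*f+o*1e-3*x),T[2]+.0247]),1))
g=c["img"].max(2).astype(int);print(g[180,175:215]);print(g[180,300:335])
for u in (220,250,300):print(g[125:165,u])
E
```

```text
16.15 [0.50406498 0.38311351 0.22573409] 0.2980646712010109 [ 0.11053427  0.74000428 -3.45879427] 0.06166708740223908
[182.4 138. ] [186.8 216.6]
[329.  138.1] [324.4 216.7]
[178 177 177 175 175 174 175 176 174 155 103  54  41  41  41  41  39  30
  27  27  27  27  28  27  27  28  28  28  31  35  41  43  42  41  41  43
  43  43  44  45]
[ 41  41  42  41  41  41  39  34  29  28  27  28  29  27  27  28  28  28
  29  33  39  42  41  41  44  69 119 161 175 174 175 174 174 174 175]
[174 174 172 170 169 168 160 125  71  35  30  33  48  69  83  85  86  86
  83  76  77  85  84  69  51  46  45  45  45  45  45  44  44  44  44  44
  44  43  44  44]
[ 40  40  43  52  72  84  68  44  32  31  30  33  46  67  79  82  80  74
  60  47  43  44  44  44  43  44  44  43  44  44  43  44  43  43  44  56
  75  92 100 103]
[105 106 103 101 101 102  92  69  41  30  30  30  34  37  40  40  41  40
  40  43  42  41  41  42  41  40  40  40  40  41  49  66  84  93  96  97
  98 100 102 102]
```

View pics/w7z.png

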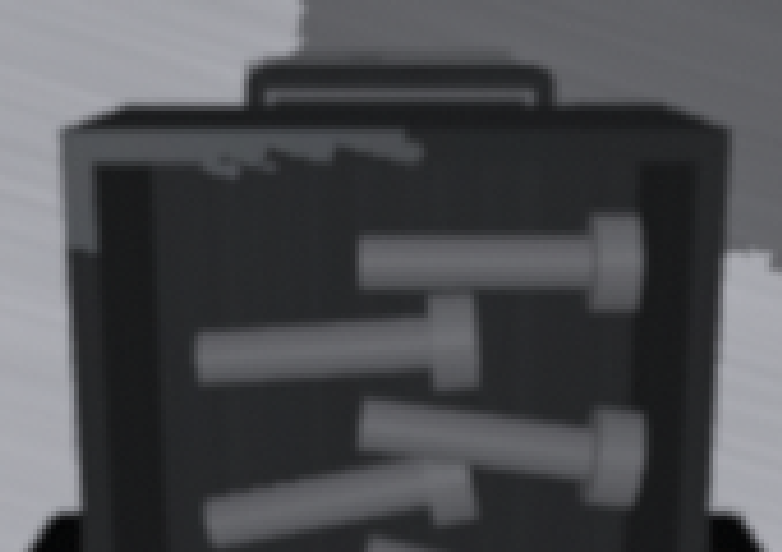

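Request:
jog_arm([
  {"translation": [0.5,1,-20],"twist": 0},
  {"translation": [0,0,-35],"twist": 0},
  {"translation": [0,0,-35],"twist": 0},
  {"translation": [0,0,-18],"twist": 0},
  {"translation": [0,0,-8],"twist": 0},
  {"translation": [0,0,-4],"twist": 0},
  {"translation": [0,0,0],"twist": 0},
  {"translation": [0,0,0],"twist": 0},
  {"translation": [0,0,0],"twist": 0},
])

```text
time: 17.1
ee_pos: [0.5048, 0.3854, 0.1068]
eef_rot: [0.42, 0.57, -0.568, -0.42]
ft_force: [0.1, -0.3, -3.1]
width: 0.0618
```

Request:
jog_arm([
  {"translation": [0,0,-2],"twist": 0},
  {"translation": [0,0,0],"twist": 0},
  {"translation": [0,0,0],"twist": 0},
  {"translation": [0,0,0],"twist": 0},
])

```text
time: 17.5
ee_pos: [0.5043, 0.385, 0.1036]
eef_rot: [0.42, 0.569, -0.569, -0.42]
ft_force: [-0.1, 0.1, -3.5]
width: 0.0618
```

Request:
jog_arm([
  {"translation": [0,-0.7,-2],"twist": 0},
  {"translation": [0,0,0],"twist": 0},
  {"translation": [0,0,-1],"twist": 0},
  {"translation": [0,0,0],"twist": 0},
  {"translation": [0,0,0],"twist": 0},
])

```text
time: 18.0
ee_pos: [0.5044, 0.3843, 0.1013]
eef_rot: [0.42, 0.569, -0.569, -0.42]
ft_force: [-4.2, -2.2, 5.6]
width: 0.062
```

Request:
jog_arm([
  {"translation": [0,0,0],"twist": 0},
  {"translation": [0,0,0],"twist": 0},
  {"translation": [0,0,0],"twist": 0},
  {"translation": [0,0,0],"twist": 0},
  {"translation": [0,0,0],"twist": 0},
  {"translation": [0,0,20],"twist": 0},
  {"translation": [0,0,40],"twist": 0},
  {"translation": [0,0,40],"twist": 0},
  {"translation": [10,3,40],"twist": 0},
  {"translation": [27,8,35],"twist": 0},
  {"translation": [27,8,0],"twist": 0},
  {"translation": [10,3,0],"twist": 0},
  {"translation": [0,0,0],"twist": 0},
  {"translation": [0,0,0],"twist": 0},
  {"translation": [0,0,0],"twist": 0},
], grip=0)

```text
time: 19.5
ee_pos: [0.5775, 0.4064, 0.2757]
eef_rot: [-0.42, -0.569, 0.569, 0.42]
ft_force: [0.6, -0.2, -0.2]
width: 0.0873
```

```bash
python3 - <<'E'
from h import *
s,m=pose();T=s["ee_pos"];print(s["time"],T,np.arctan2(m[1,0],m[0,0])-np.pi/2,s["ft_force"],s["width"])
c=camera("wrist");save(c,"w8",(180,10,350,190),3.3);np.save("w8.npy",c,allow_pickle=True)
c=camera("scene");save(c,"s8",(320,220,420,340),5)
E
```

```text
19.5 [0.57753173 0.40640851 0.27566608] 0.29977669978364085 [ 0.55997902 -0.19538879 -0.21240248] 0.08731605997449389
```

View pics/w8.png

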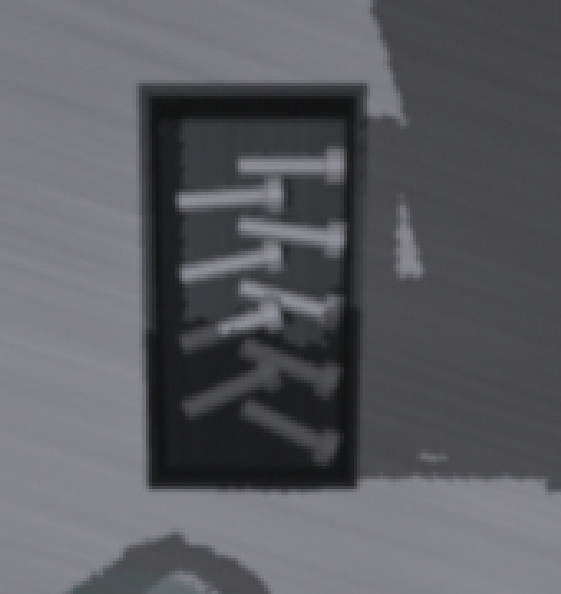

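View pics/s8.png

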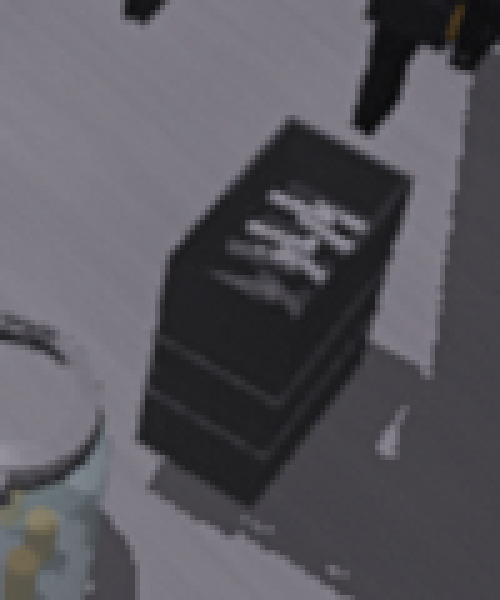

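Request:
jog_arm([
  {"translation": [0,-21,0],"twist": -0.03},
  {"translation": [-1,-40,0],"twist": -0.04},
  {"translation": [-1,-40,0],"twist": -0.04},
  {"translation": [-1,-40,0],"twist": -0.04},
  {"translation": [-1,-40,0],"twist": -0.04},
  {"translation": [-1,-40,0],"twist": -0.04},
  {"translation": [-1,-40,0],"twist": -0.04},
  {"translation": [-1,-40,0],"twist": -0.04},
  {"translation": [-1,-40,0],"twist": -0.04},
  {"translation": [-1,-40,0],"twist": -0.04},
  {"translation": [-1,-40,0],"twist": -0.04},
  {"translation": [0,-40,0],"twist": -0.04},
  {"translation": [0,-40,0],"twist": -0.04},
  {"translation": [0,-40,0],"twist": -0.04},
  {"translation": [0,-30,0],"twist": -0.02},
  {"translation": [0,0,0],"twist": 0},
  {"translation": [0,0,0],"twist": 0},
  {"translation": [0,0,0],"twist": 0},
])

```text
time: 21.4
ee_pos: [0.5685, -0.1631, 0.2756]
eef_rot: [-0.562, -0.429, 0.428, 0.563]
ft_force: [0.3, 0.2, 0.5]
width: 0.0868
```

```bash
python3 - <<'E'
from h import *
c=np.load("w8.npy",allow_pickle=True).item()
p=[(221.8,35.2),(291.2,35.5),(287.9,157.9),(225.2,157.9)]
print(quad(c,p,.126)); r=refine(c,p,False,w=3);print(np.round(r,1),quad(c,r,.126))
s,m=pose();T=s["ee_pos"];print(s["time"],T,np.arctan2(m[1,0],m[0,0])-np.pi/2,s["ft_force"],s["width"])
c=camera("wrist");save(c,"w9",(170,10,340,220),2.8);np.save("w9.npy",c,allow_pickle=True)
E
```

```text
(array([0.5043, 0.3849]), 'long', np.float64(0.1096), 'ang', np.float64(0.3022), 'short', np.float64(0.0615), 'ang', np.float64(0.299))
[[221.5  34.9]
 [290.9  34.3]
 [287.3 157.6]
 [224.1 157.4]] (array([0.504 , 0.3842]), 'long', np.float64(0.1098), 'ang', np.float64(0.2973), 'short', np.float64(0.0617), 'ang', np.float64(0.3031))
21.4 [ 0.56845701 -0.16309481  0.27563831] -0.26865472138471813 [0.29945288 0.1693453  0.51669862] 0.08681773256480693
```

View pics/w9.png

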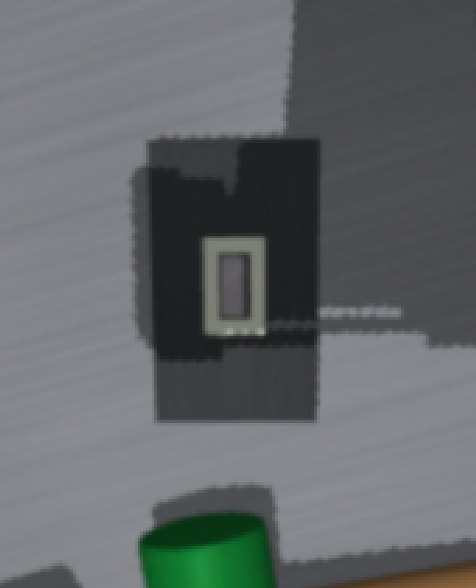

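```bash
python3 - <<'E'
from h import *
c=np.load("w9.npy",allow_pickle=True).item()
save(c,"w9z",(235,85,275,140),10)
def go(n,p,z,w=3):
    print(n,quad(c,p,z)); r=refine(c,p,False,w=w);print("   ",np.round(r,1).tolist(),quad(c,r,z))
go("cover",[(222.5,59.3),(284.3,59.3),(282.9,160.7),(225.7,160.7)],.022)
go("collar",[(242.1,94.3),(265,94.3),(264.6,129.3),(243.2,129.3)],.042,2)
go("tab",[(248.9,101),(257.5,101),(257.5,123.6),(249,123.6)],.068,2)
E
```

```text
cover (array([ 0.5057, -0.1464]), 'long', np.float64(0.1233), 'ang', np.float64(-0.2594), 'short', np.float64(0.0747), 'ang', np.float64(-0.2674))
    [[222.0, 58.29999923706055], [283.79998779296875, 58.29999923706055], [282.3999938964844, 160.1999969482422], [225.1999969482422, 160.1999969482422]] (array([ 0.5047, -0.1468]), 'long', np.float64(0.1238), 'ang', np.float64(-0.2596), 'short', np.float64(0.0747), 'ang', np.float64(-0.2674))
collar (array([ 0.5057, -0.1465]), 'long', np.float64(0.0406), 'ang', np.float64(-0.2584), 'short', np.float64(0.0265), 'ang', np.float64(-0.2674))
    [[241.60000610351562, 94.5], [264.5, 93.69999694824219], [264.1000061035156, 129.3000030517578], [242.6999969482422, 129.3000030517578]] (array([ 0.5054, -0.1471]), 'long', np.float64(0.0408), 'ang', np.float64(-0.2589), 'short', np.float64(0.0265), 'ang', np.float64(-0.2508))
tab (array([ 0.5059, -0.1471]), 'long', np.float64(0.0245), 'ang', np.float64(-0.2668), 'short', np.float64(0.0096), 'ang', np.float64(-0.2674))
    [[247.39999389648438, 99.0], [258.5, 99.0], [258.5, 123.5999984741211], [247.5, 123.5999984741211]] (array([ 0.5048, -0.1471]), 'long', np.float64(0.0266), 'ang', np.float64(-0.267), 'short', np.float64(0.0123), 'ang', np.float64(-0.2674))
```

View pics/w9z.png

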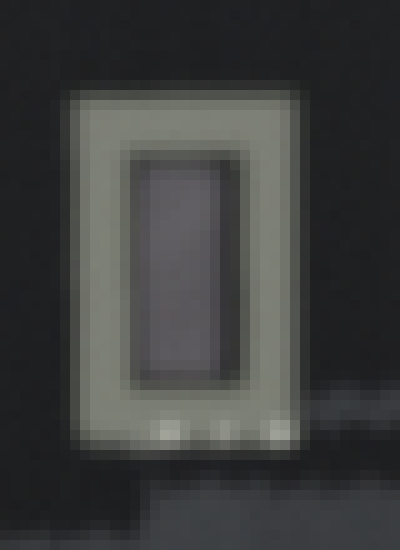

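Request:
jog_arm([
  {"translation": [-20,5,0],"twist": 0.004},
  {"translation": [-23,6,0],"twist": 0},
  {"translation": [-20,5,-20],"twist": 0},
  {"translation": [0,0,-40],"twist": 0},
  {"translation": [0,0,-40],"twist": 0},
  {"translation": [0,0,-40],"twist": 0},
  {"translation": [0,0,-40],"twist": 0},
  {"translation": [0,0,-30],"twist": 0},
  {"translation": [0,0,-15],"twist": 0},
  {"translation": [0,0,0],"twist": 0},
  {"translation": [0,0,0],"twist": 0},
  {"translation": [0,0,0],"twist": 0},
])

```text
time: 22.65
ee_pos: [0.5063, -0.1484, 0.0519]
eef_rot: [0.562, 0.43, -0.429, -0.561]
ft_force: [0.4, -0.1, 0.3]
width: 0.0867
```

Request:
jog_arm([
  {"translation": [0,1,-6],"twist": 0},
  {"translation": [0,0,0],"twist": 0},
  {"translation": [0,0,0],"twist": 0},
  {"translation": [0,0,0],"twist": 0},
])

```text
time: 23.05
ee_pos: [0.5054, -0.1478, 0.0448]
eef_rot: [0.562, 0.429, -0.429, -0.562]
ft_force: [0.6, -0.6, -0.1]
width: 0.0873
```

Request:
jog_arm([
  {"translation": [0,0,0],"twist": 0},
  {"translation": [0,0,0],"twist": 0},
  {"translation": [0,0,0],"twist": 0},
  {"translation": [0,0,0],"twist": 0},
  {"translation": [0,0,0],"twist": 0},
  {"translation": [0,0,0],"twist": 0},
  {"translation": [0,0,0],"twist": 0},
  {"translation": [0,0,0],"twist": 0},
  {"translation": [0,0,0],"twist": 0},
], grip=1, grip_force=45)

```text
time: 23.95
ee_pos: [0.5053, -0.1477, 0.0446]
eef_rot: [-0.562, -0.429, 0.429, 0.562]
ft_force: [0.1, 1.0, -0.5]
width: 0.0225
```

```bash
python3 - <<'E'
from h import *
s,m=pose();T=s["ee_pos"];print(s["time"],T,np.arctan2(m[1,0],m[0,0])-np.pi/2,s["ft_force"],s["width"])
c=camera("scene");save(c,"s10",(200,130,300,220),5)
E
```

```text
23.95 [ 0.50527623 -0.14773687  0.04456961] -0.26687695513465814 [ 0.14985431  0.99656849 -0.47383968] 0.022503127837902495
```

View pics/s10.png

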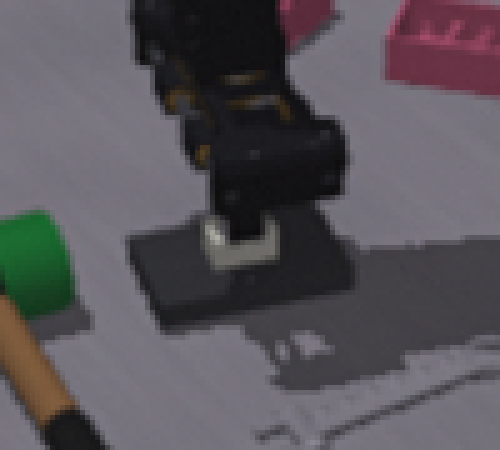

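Request:
jog_arm([
  {"translation": [0,0,0],"twist": 0},
  {"translation": [0,0,0],"twist": 0},
  {"translation": [0,0,0],"twist": 0},
  {"translation": [0,0,0],"twist": 0},
  {"translation": [0,0,0],"twist": 0},
])

```text
time: 24.5
ee_pos: [0.5051, -0.1476, 0.0444]
eef_rot: [-0.562, -0.429, 0.429, 0.562]
ft_force: [-0.3, -0.7, -3.7]
width: 0.0098
```

Request:
jog_arm([
  {"translation": [0,0,5],"twist": 0},
  {"translation": [0,0,10],"twist": 0},
  {"translation": [0,0,15],"twist": 0},
  {"translation": [0,0,20],"twist": 0},
  {"translation": [0,0,30],"twist": 0},
  {"translation": [0,0,30],"twist": 0},
  {"translation": [0,0,30],"twist": 0},
  {"translation": [0,0,30],"twist": 0},
  {"translation": [0,0,25],"twist": 0},
  {"translation": [0,0,15],"twist": 0},
  {"translation": [0,0,0],"twist": 0},
  {"translation": [0,0,0],"twist": 0},
])

```text
time: 25.7
ee_pos: [0.5051, -0.1477, 0.2545]
eef_rot: [-0.562, -0.429, 0.429, 0.562]
ft_force: [-0.1, -0.2, -2.7]
width: 0.0095
```

```bash
python3 - <<'E'
from h import *
s,m=pose();T=s["ee_pos"];print(s["time"],T,np.arctan2(m[1,0],m[0,0])-np.pi/2,s["ft_force"],s["width"])
c=camera("scene");save(c,"s11",(200,90,320,200),5)
c=camera("wrist");save(c,"w11");np.save("w11.npy",c,allow_pickle=True)
E
```

```text
25.7 [ 0.50509691 -0.14773125  0.25448692] -0.2669235685636231 [-0.14075869 -0.1522902  -2.65175973] 0.00953137788366816
```

View pics/s11.png

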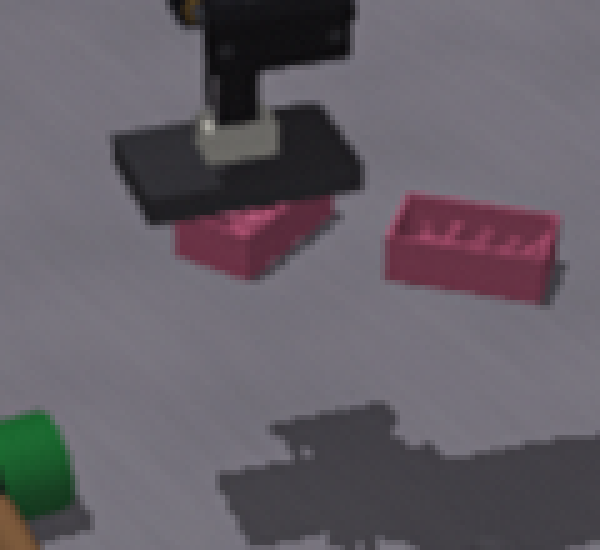

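View pics/w11.png

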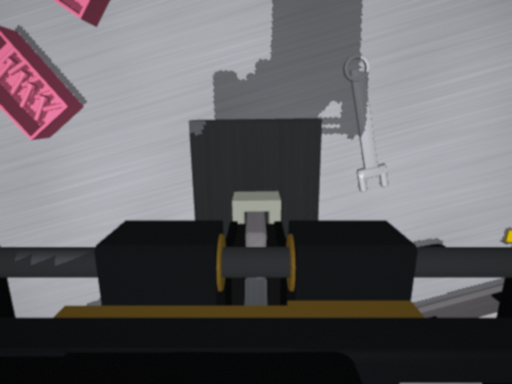

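```bash
python3 - <<'E'
from h import *
c=np.load("w11.npy",allow_pickle=True).item();save(c,"w11z",(180,105,330,235),5)
T=np.array([0.50509691,-0.14773125,0.25448692]);a=-.2669
x=np.array([-np.sin(a),np.cos(a)]);f=np.array([np.cos(a),np.sin(a)])
for n,fw,h,w in (("cover top",-61.5,-.0444+.022,37.5),("collar top",-20,-.0444+.042,13),("tab top",-12,.0236,5)):
    print(n,[np.round(proj(c,[*(T[:2]+fw*1e-3*f+o*1e-3*x),T[2]+h]),1) for o in (-w,w)])
g=c["img"].max(2).astype(int)
print(g[110:130,260],g[150,185:200],g[150,313:328]);print(g[185:225,257])
E
```

```text
cover top [array([186.6, 120.3]), array([320.8, 120.5])]
collar top [array([229. , 201.6]), array([278. , 201.6])]
tab top [array([242.3, 233.9]), array([264.1, 233.9])]
[109 109 108 107 107 108 108 105  90  61  45  45  45  46  46  46  46  46
  46  46] [179 179 179 177 162 120  70  47  45  47  45  46  46  46  46] [ 46  45  46  45  45  45  54 100 156 176 180 180 179 180 180]
[ 43  43  44  44  44  59  89 114 122 122 121 122 122 121 126 140 156 162
 161 161 162 162 162 161 161 151 125  99  91  91  91  93  92  92  91  92
  91  91  92  91]
```

View pics/w11z.png

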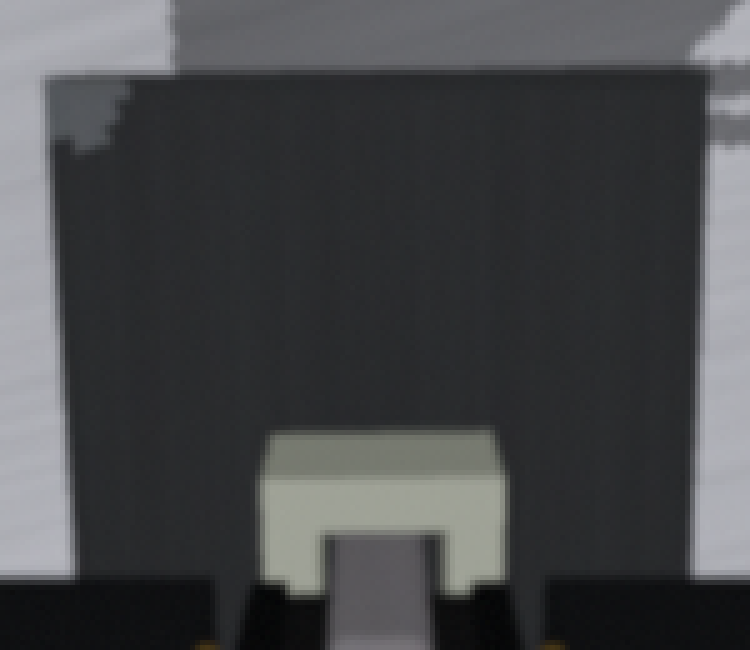

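Request:
jog_arm([
  {"translation": [0,10,5],"twist": 0.02},
  {"translation": [0,20,5],"twist": 0.035},
  {"translation": [0,30,5],"twist": 0.035},
  {"translation": [0,35,0],"twist": 0.035},
  {"translation": [0,35,0],"twist": 0.035},
  {"translation": [0,35,0],"twist": 0.035},
  {"translation": [0,35,0],"twist": 0.035},
  {"translation": [0,35,0],"twist": 0.035},
  {"translation": [0,35,0],"twist": 0.035},
  {"translation": [0,35,0],"twist": 0.035},
  {"translation": [0,35,0],"twist": 0.035},
  {"translation": [0,35,0],"twist": 0.035},
  {"translation": [0,35,0],"twist": 0.035},
  {"translation": [0,35,0],"twist": 0.035},
  {"translation": [0,35,0],"twist": 0.035},
  {"translation": [0,25,0],"twist": 0.035},
  {"translation": [0,17,0],"twist": 0.022},
  {"translation": [0,8,0],"twist": 0},
  {"translation": [0,2,0],"twist": 0},
  {"translation": [0,0,0],"twist": 0},
])

```text
time: 27.8
ee_pos: [0.5056, 0.3835, 0.2697]
eef_rot: [-0.42, -0.569, 0.569, 0.42]
ft_force: [-0.8, -0.7, -2.9]
width: 0.0098
```

Request:
jog_arm([
  {"translation": [0,0,0],"twist": 0},
  {"translation": [0,0,0],"twist": 0},
  {"translation": [0,0,0],"twist": 0},
])

```text
time: 28.1
ee_pos: [0.5056, 0.3836, 0.2698]
eef_rot: [0.42, 0.569, -0.569, -0.42]
ft_force: [-0.8, -0.1, -2.4]
width: 0.0095
```

```bash
python3 - <<'E'
from h import *
s,m=pose();T=s["ee_pos"];print(s["time"],T,np.arctan2(m[1,0],m[0,0])-np.pi/2,s["ft_force"],s["width"])
c=camera("scene");save(c,"s12",(300,150,440,320),3.5)
E
```

```text
28.1 [0.505577   0.38361761 0.26981517] 0.29912540397327536 [-0.78868287 -0.0763184  -2.44965447] 0.009527971778151999
```

View pics/s12.png

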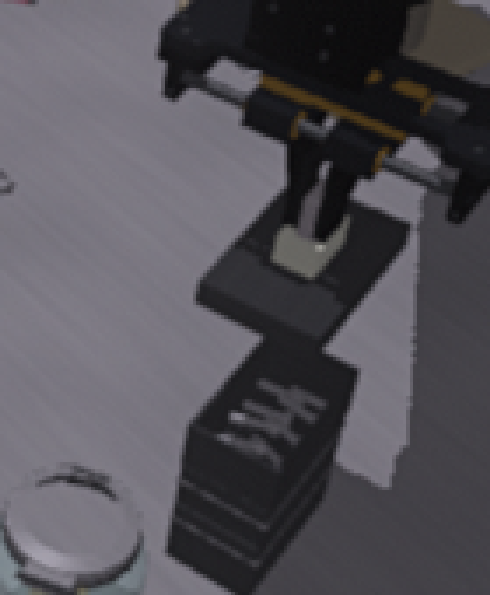

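Request:
jog_arm([
  {"translation": [-1,0.7,-10],"twist": 0},
  {"translation": [0,0,-25],"twist": 0},
  {"translation": [0,0,-30],"twist": 0},
  {"translation": [0,0,-20],"twist": 0},
  {"translation": [0,0,-8],"twist": 0},
  {"translation": [0,0,-3],"twist": 0},
  {"translation": [0,0,0],"twist": 0},
  {"translation": [0,0,0],"twist": 0},
  {"translation": [0,0,0],"twist": 0},
  {"translation": [0,0,0],"twist": 0},
])

```text
time: 29.15
ee_pos: [0.5045, 0.3852, 0.1743]
eef_rot: [0.42, 0.57, -0.569, -0.42]
ft_force: [-1.2, 0.4, -2.0]
width: 0.0097
```

```bash
python3 - <<'E'
from h import *
s,m=pose();T=s["ee_pos"];print(s["time"],T,np.arctan2(m[1,0],m[0,0])-np.pi/2,s["ft_force"],s["width"])
c=camera("scene");save(c,"s13",(310,180,430,320),4.2)
E
```

```text
29.15 [0.5045372  0.38523418 0.17430909] 0.3001905816094528 [-1.15614922  0.38074923 -1.99750088] 0.009728987557909404
```

View pics/s13.png

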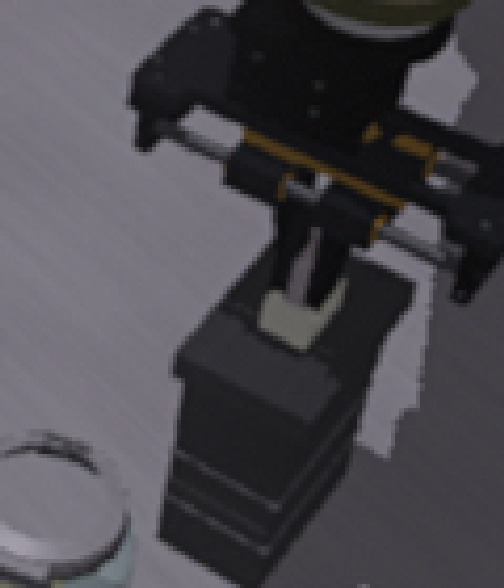

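Request:
jog_arm([
  {"translation": [0,-0.7,-2],"twist": 0},
  {"translation": [0,0,-2],"twist": 0},
  {"translation": [0,0,-2],"twist": 0},
  {"translation": [0,0,-2],"twist": 0},
  {"translation": [0,0,0],"twist": 0},
  {"translation": [0,0,0],"twist": 0},
])

```text
time: 29.8
ee_pos: [0.5043, 0.3843, 0.1655]
eef_rot: [-0.42, -0.569, 0.569, 0.42]
ft_force: [-0.7, -0.7, -3.6]
width: 0.0095
```

Request:
jog_arm([
  {"translation": [0,0,-2],"twist": 0},
  {"translation": [0,0,-2],"twist": 0},
  {"translation": [0,0,0],"twist": 0},
  {"translation": [0,0,-1],"twist": 0},
  {"translation": [0,0,0],"twist": 0},
  {"translation": [0,0,0],"twist": 0},
])

```text
time: 30.4
ee_pos: [0.5043, 0.3843, 0.1606]
eef_rot: [0.42, 0.569, -0.569, -0.42]
ft_force: [-0.6, 0.2, -2.6]
width: 0.0096
```

Request:
jog_arm([
  {"translation": [0,0,-0.7],"twist": 0},
  {"translation": [0,0,0],"twist": 0},
  {"translation": [0,0,-0.5],"twist": 0},
  {"translation": [0,0,0],"twist": 0},
  {"translation": [0,0,0],"twist": 0},
])

```text
time: 30.9
ee_pos: [0.5044, 0.3843, 0.1603]
eef_rot: [0.42, 0.569, -0.569, -0.42]
ft_force: [-3.0, -2.9, 6.1]
width: 0.0097
```

Request:
jog_arm([
  {"translation": [0,0,0],"twist": 0},
  {"translation": [0,0,0],"twist": 0},
  {"translation": [0,0,0],"twist": 0},
  {"translation": [0,0,0],"twist": 0},
  {"translation": [0,0,0],"twist": 0},
  {"translation": [0,0,1],"twist": 0},
  {"translation": [0,0,0],"twist": 0},
  {"translation": [0,0,0],"twist": 0},
], grip=0.35)

```text
time: 31.7
ee_pos: [0.5043, 0.3843, 0.1604]
eef_rot: [0.42, 0.569, -0.569, -0.42]
ft_force: [0.1, 0.4, 0.2]
width: 0.0552
```

```bash
python3 - <<'E'
from h import *
s,m=pose();T=s["ee_pos"];print(s["time"],T,np.arctan2(m[1,0],m[0,0])-np.pi/2,s["ft_force"],s["width"])
c=camera("scene");save(c,"s14",(310,180,430,320),4.2)
c=camera("wrist");save(c,"w14");np.save("w14.npy",c,allow_pickle=True)
E
```

```text
31.7 [0.50432494 0.38433695 0.16040212] 0.3002321039778961 [0.1112218  0.41824695 0.16084841] 0.05516013220231968
```

View pics/s14.png

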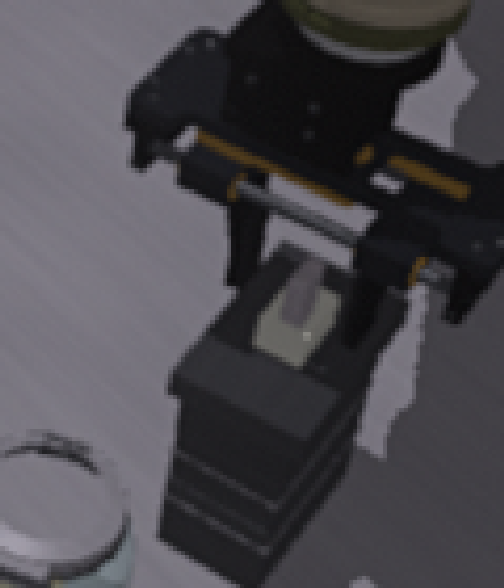

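View pics/w14.png

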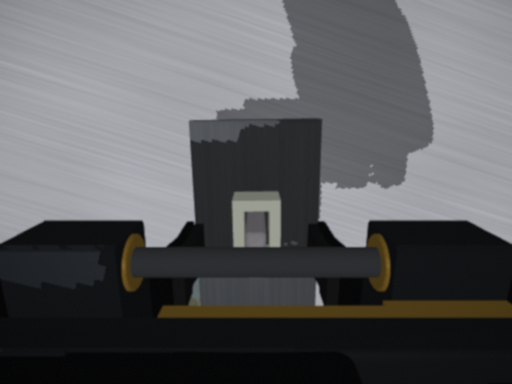

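Request:
jog_arm([
  {"translation": [0,0,-8],"twist": 0},
  {"translation": [0,0,-8],"twist": 0},
  {"translation": [0,0,-3],"twist": 0},
  {"translation": [0,0,0],"twist": 0},
  {"translation": [0,0,0],"twist": 0},
  {"translation": [0,0,0],"twist": 0},
])

```text
time: 32.4
ee_pos: [0.5044, 0.3844, 0.1417]
eef_rot: [0.42, 0.569, -0.569, -0.42]
ft_force: [-0.5, -0.4, 0.1]
width: 0.0568
```

Request:
jog_arm([
  {"translation": [0,0,0],"twist": 0},
  {"translation": [0,0,0],"twist": 0},
  {"translation": [0,0,0],"twist": 0},
  {"translation": [0,0,0],"twist": 0},
  {"translation": [0,0,0],"twist": 0},
  {"translation": [0,0,0],"twist": 0},
  {"translation": [0,0,0],"twist": 0},
  {"translation": [0,0,0],"twist": 0},
], grip=1, grip_force=25)

```text
time: 33.2
ee_pos: [0.5043, 0.3844, 0.1414]
eef_rot: [0.42, 0.569, -0.569, -0.42]
ft_force: [-0.0, -0.5, 0.9]
width: 0.0261
```

```bash
python3 - <<'E'
from h import *
s,m=pose();T=s["ee_pos"];print(s["time"],T,np.arctan2(m[1,0],m[0,0])-np.pi/2,s["ft_force"],s["torque"],s["width"])
c=camera("scene");save(c,"s15",(310,180,430,320),4.2)
c=camera("wrist");save(c,"w15",(180,105,330,235),5)
E
```

```text
33.2 [0.50431568 0.38436037 0.14141466] 0.30024290226611616 [-0.00980279 -0.51236735  0.92474846] [ 0.08577092  0.04816623 -0.00589426] 0.0260727069403438
```

View pics/s15.png

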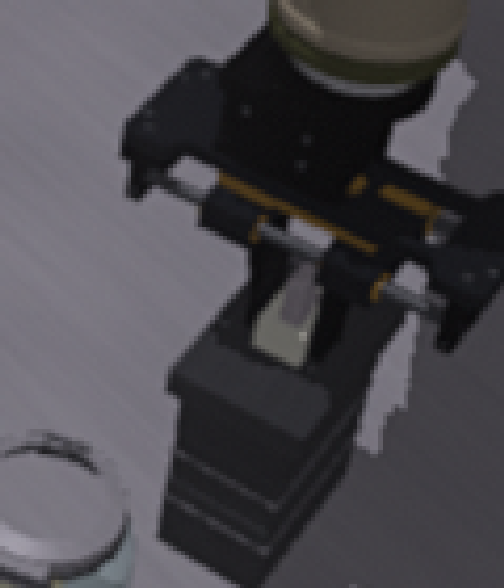

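View pics/w15.png

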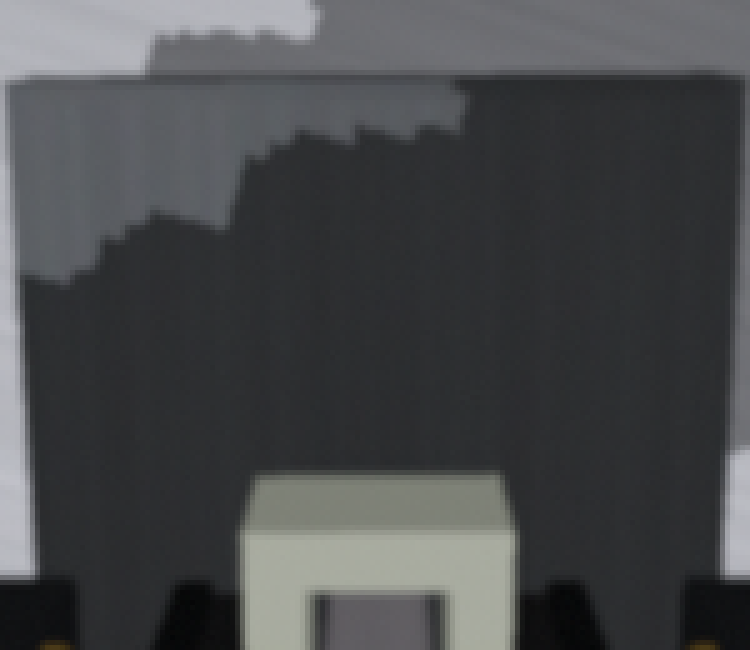

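Request:
jog_arm([
  {"translation": [0,0,0],"twist": 0},
  {"translation": [0,0,0],"twist": 0},
  {"translation": [0,0,2],"twist": 0},
  {"translation": [0,0,2],"twist": 0},
  {"translation": [0,0,2],"twist": 0},
  {"translation": [0,0,0],"twist": 0},
  {"translation": [0,0,0],"twist": 0},
])

```text
time: 34.0
ee_pos: [0.5043, 0.3843, 0.1474]
eef_rot: [0.42, 0.569, -0.569, -0.42]
ft_force: [0.6, -0.9, -0.6]
width: 0.0257
```

```bash
python3 - <<'E'
from h import *
s,m=pose();T=s["ee_pos"];print(s["time"],T,s["ft_force"],s["torque"],s["width"])
c=camera("scene");save(c,"s16",(310,180,430,320),4.2)
E
```

```text
34.0 [0.50429185 0.38430842 0.14740789] [ 0.56576509 -0.86060931 -0.55225341] [ 0.02859436 -0.04026272 -0.00693955] 0.025672121436293906
```

View pics/s16.png

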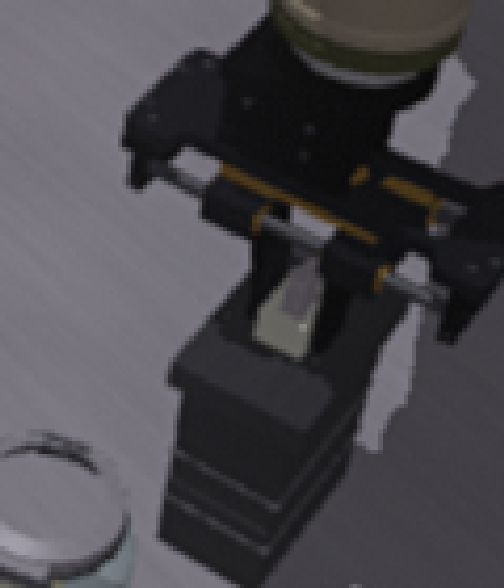

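Request:
jog_arm([
  {"translation": [0,0,4],"twist": 0},
  {"translation": [0,0,6],"twist": 0},
  {"translation": [0,0,8],"twist": 0},
  {"translation": [0,0,8],"twist": 0},
  {"translation": [0,0,8],"twist": 0},
  {"translation": [0,0,8],"twist": 0},
  {"translation": [0,0,8],"twist": 0},
  {"translation": [0,0,8],"twist": 0},
  {"translation": [0,0,8],"twist": 0},
  {"translation": [0,0,6],"twist": 0},
  {"translation": [0,0,4],"twist": 0},
  {"translation": [0,0,2],"twist": 0},
  {"translation": [0,0,0],"twist": 0},
  {"translation": [0,0,0],"twist": 0},
  {"translation": [0,0,0],"twist": 0},
  {"translation": [0,0,0],"twist": 0},
  {"translation": [0,0,0],"twist": 0},
])

```text
time: 35.75
ee_pos: [0.5042, 0.3843, 0.2252]
eef_rot: [-0.42, -0.569, 0.569, 0.42]
ft_force: [-0.0, -0.2, -1.5]
width: 0.0257
```

```bash
python3 - <<'E'
from h import *
s,m=pose();T=s["ee_pos"];print(s["time"],T,s["ft_force"],s["width"],np.abs(s["joint_vel"]).max())
c=camera("scene");save(c,"s17",(310,170,430,320),4)
c=camera("wrist");save(c,"w17")
E
```

```text
35.75 [0.50424658 0.38426366 0.22520684] [-0.03044416 -0.18539459 -1.49624829] 0.02568232052917934 0.002018809964434539
```

View pics/s17.png

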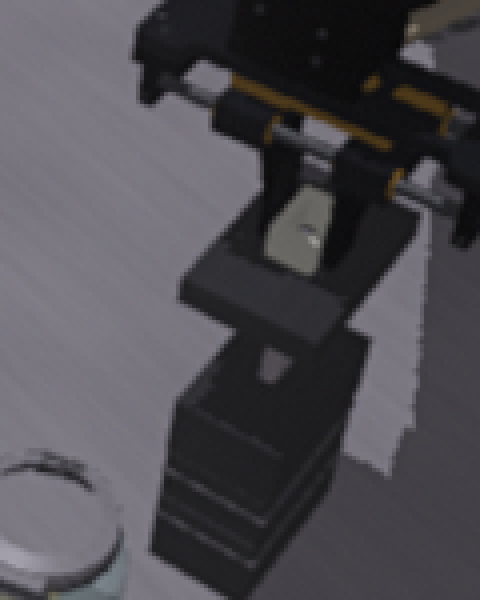

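View pics/w17.png

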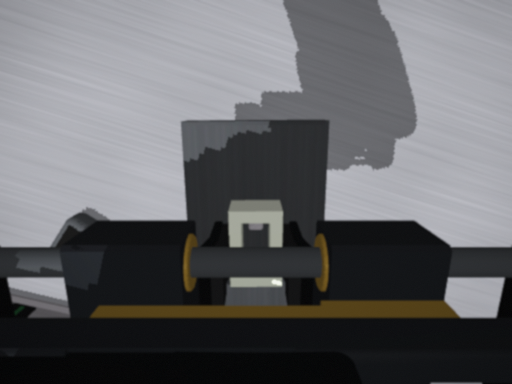

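```bash
python3 - <<'E'
from bench import *
print(close_job())
E
```

```text
the job is handed in; nothing more can be done
None
```

The job is handed in, with no verdict reported. The column stands on the deep tin: shallow shut tin, then open tin, then inner lid. The cover is still gripped level above it. Total time was about 36 s of the 70 s.

- **Stacking:** After each placing, the camera put the upper tin within about 1 mm of the spot where I released it, turned 0.30 rad like the deep tin. The stack looked flush.
- **Lids:** The inner lid came to rest at z = 0.1603, against 0.1604 expected for fully home.
- **Cover lift:** The load on the wrist rose by only about 1.5 N, which is the cover's weight alone. The lower edge is about 89 mm above the inner lid's origin, so about 21 mm clear of the tab top.
- **Final view:** The last picture shows the inner lid still seated with its tab upright, and the column flush. The arm was almost still (fastest joint about 0.002 rad/s).

**Disagreements:** The first top-camera reading put the shallow tin about 7 mm off in x from the wrist-camera reading, because it included the tin's near side; I used the wrist camera from then on. While carried, the cover sat 1 to 1.5 mm sideways on the tab, within its play, and it looked centred once I gripped the collar. I did not separately check that the deep tin stayed put, or that nothing else on the counter moved. No unexpected contact forces showed in the readings.

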